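Make up the filing kit and the mailing kit from the office stock

ROBOT

A 6-joint arm with a two-finger parallel gripper is mounted at the origin on a cart in front of the work surface, level with it; the furniture and walls round the work are solid. World frame = base frame: x ahead of the robot, y to its left, z up, the work surface at z = 0. Lengths are in mm, angles in rad, forces in N, time in s.
With the tool pointing down it reaches from about 350 to 850 mm from the base axis. Payload 8.1 kg.
Tool frame: the origin (TCP) lies at the centre of the arm's flange, where the gripper is bolted on; the fingertips stand 173 mm ahead of it and the grasp point (between the pads) lies 155 mm ahead of it (bot.tip_extent is the distance from the TCP to the fingertips, in mm); z points along the fingers, y is the line along which they close (so a half turn about z gives the same grasp; the last joint's range is limited). The gripper opens to 85 mm and grips with 20 to 120 N. Pads are 22 mm wide; open, the fingers measure 114 mm over their backs; the gripper's body (76 mm by 85 mm) begins 54 mm behind the grasp point. The pads swing forward as they close: fully open they stand 13 mm farther back than shut.
Start: joints at [-0.085, 0.13, 1.488, -0, 1.523, -0.085], TCP at [600.006, 0.022, 404.692] pointing down, gripper open.
Joint ranges: [-2.96, 2.96], [-0.89, 2.26], [0.02, 2.5], [-1.34, 4.48], [0, 2.73], [-2.66, 2.66]. Speed limits (rad/s): [2.39, 2.39, 2.79, 3.14, 3.14, 3.14].

INTERFACE

Orientations are given as a 3x3 rotation matrix whose columns are the frame's x, y, z axes.
In Python, from bench import bot gives the robot as it stands. The module is installed in compiled form; this text tells all that it offers.
- The arm moves only by the tool arm_command, never from a script. Its argument "steps" is a list that holds one entry, the list of rows, each a list of 4 numbers: the shift along the world's x, y, z in cm, then the turn about the world's z in rad. In form: [[[dx, dy, dz, twist], ...]]. A call has 1 to 8 rows; each row is the pose to reach, as a shift and turn from the pose commanded when the call began; what a row does not reach only later rows make up. A row lasts 1/12 s, in which the tool goes at most 41.7 mm and 7.16 degrees, less where a joint would pass 70% of its speed; a pose out of reach is approached as far as the arm can. A call with a gripper value outside its range is refused whole. "claw" is the closure, from 0 (fully open) to 1 (shut), set as the call begins (left out, the last holds). The fingers move at their own pace and stop on an object; "force" is the grip in N (left out, the last holds). Time passes only in rows, so rows that repeat a pose let the fingers close. It gives the time, the measured TCP pose, the force, the opening and the grip force at its end, in the units of the state.
- bot.get_state(): the state, without advancing time (a new reading comes with each control period).
- bot.get_image(name): name is "scene" or "side" or "wrist"; returns the picture (420x560x3 uint8, blue, green, red); there is no depth.
- bot.get_calibration(name): a dict with "K" (3x3 intrinsics, pixels), "D" ([k1, k2, p1, p2, k3] as OpenCV has them; the pictures are not rectified), "extrinsics" (4x4, takes a point from camera to world coordinates); the wrist camera has in their place "tool_from_camera" (4x4, takes a point from camera to tool coordinates, whose origin is the TCP and whose axes are the flange's). Camera axes: x right, y up, looking along -z (the intrinsics and any distortion apply to the point x, -y, -z); pixel columns grow to the right and rows downward; lengths in mm; the calibration is good to about 2 mm. A picture is of the moment at which its call begins: read the wrist's pose just before it. get_calibration takes no time and is no camera call.
- bot.finish_job(): hands the job in; it is judged then, once.
Trained networks look in the newest picture that a camera, given by its name, has taken for a name from the list of things; names that differ only in an ending like _2 or _b are one class to them, and where a whole thing is asked for, a point or a joint stands for the part that bears it (a point fixed in the world has none). Each returns a list of dicts, best first, with "p" (0 to 1); they miss things now and then, are a little off and sometimes report something else, mostly with a low value. They report only what shows in the picture. A call takes as long as a camera call. They do not tell look-alikes from the thing itself.
- bot.boxes_of(camera, query): "rect" ([left, top, right, bottom] in pixels, round what is visible of it).
- bot.pinpoint(camera, query): "position" ([column, row] in pixels: a listed point, or the origin of a listed thing).
The state is a dict: "time_s": time; "joints": joint angles; "qd": joint speeds; "effort": joint torques, N m; "eef_pos": TCP position; "tcp_rot": TCP orientation; "contact_force": force on the tool from outside, world axes, zero at the start; "wrist_torque": the same for the moment, N m; "gripper_width": finger opening in mm; "grip_force": force on a finger pad.
Only numpy, scipy, OpenCV 4.12 (cv2) and the standard library are available. Lean on these libraries where they do the work, as an engineer would, in place of code of your own. Each camera call takes 0.05 s, during which the arm holds its last target. There are 200 camera calls.

TASK

Make up the two desk kits in their grey trays. Filing kit (the tray without the ink pad): the stapler lies in the long pocket, the deep lidded box stands in the wide pocket and the shallow lidded box is stacked on it, so that its base recesses lock over the lugs of the deep box's lid. Mailing kit (the tray with the ink pad in it): the stamp with the longer base stands in the oblong pocket and the glue stick stands upright in the small square pocket; leave the other, short-based stamp where it is in the stock.

Things in the scene. Friction and masses are not known exactly. Their poses are not given: they have to be found in the camera images.
- filing_tray: Grey moulded tray without an ink pad, 180 (x) x 180 (y) x 18 mm, fixed. Origin: centre of its underside, z up. Two pockets, floor at z = 4 mm, top face at z = 17 mm: long stapler pocket 160 (x) x 46 (y) mm centred at x 0, y -58 mm; wide box pocket 76 (x) x 92 (y) mm centred at x 0, y +32 mm.
- mailing_tray: Grey moulded tray of the same size with a dark blue ink pad fixed in its largest pocket (130 x 94 mm at x -5, y +30 mm; pad top at z = 19 mm), fixed. Origin: centre of its underside, z up. Two empty pockets, floor at z = 4 mm, top face at z = 17 mm: oblong stamp pocket 72 (x) x 40 (y) mm at x -32, y -56 mm; square glue stick pocket 38 x 38 mm at x +45, y -56 mm.
- stapler: Red and black desk stapler standing on its base, 144 (x) x 34 (y) x 57 mm, 0.29 kg, rigid (does not open or press). Origin: centre of its underside, x along its length. The red upper part, 34 to 56 mm high, is 26 mm wide: grip it there across y. Either end may point either way in its pocket.
- deep_box: Deep lidded box, white, grey lid (fixed shut) with a broad card on top, 64 (x) x 88 (y) x 46 mm to the lid's flat top, about 0.26 kg. Origin: centre of underside, z up. Four tapered round lugs on the lid at x +-20, y +-31 mm: 5 mm high, 12 mm across at the foot, 7 at the top. Four base recesses, 16 x 16 x 8 mm deep, below them. Grip across x: 64 mm at the lid (top 9 mm).
- shallow_box: Shallow lidded box of the same pattern, with a narrow strip of card on its lid: 64 (x) x 88 (y) x 30 mm to the lid's flat top, about 0.14 kg, with the same lugs and base recesses. Origin: centre of its underside, z up. Locked on the deep box, its origin is 46 mm above the deep box's and its x along the deep box's x, either way round; standing on the lugs it would be 5 mm higher.
- long_stamp: Hand stamp with the longer base: wooden base 25 (x) x 58 (y) x 18 mm, black turned handle above it up to 70 mm high, 0.06 kg. Origin: centre of its underside, z up. The round handle is about 24 mm at its widest; grip its upper half, 45 to 65 mm high. In its pocket the base's length (y) lies along the tray's x, either way round.
- short_stamp: Hand stamp with the shorter base: wooden base 25 (x) x 46 (y) x 18 mm, red-brown turned handle, 70 mm high. It belongs to no kit and stays where it stands. Origin: centre of its underside.
- glue_stick: Glue stick standing upright with its cap on, round, 26 mm across, 86 mm high, 0.035 kg. Origin: centre of its underside, z up. The cap does not come off.
Mind the look-alikes: they are no part of the job. What is shaped like the deep_box but orange is not meant.

How it is judged:
By the outcome, as a careful person would: the job done as asked, in the order asked, and still so for the second after the job is handed in, with the robot touching nothing.
It also fails if it takes over 122 s, if anything falls off the work surface, if the arm or the gripper's body presses on something with over 40 N, if the wrist force passes 120 N, or if a joint passes its speed limit or range.

## Working session

There is one attempt and no reset: what is moved stays moved. The work goes in short steps, Python scripts to look and compute and a tool call to move; the robot and the scene stay as the last step left them, time stands still between calls to the robot, and variables do not carry over. Pictures are saved under pics/ and viewed, at most 14 in all, crops included, and the job is handed in when it is done.

Besides the shell and the picture viewer there is one more tool, called after ">>>" as name(argument=value, ...) on one line, values as JSON. arm_command: Moves the arm, as the interface text tells. Its arguments: {"type":"object","properties":{"steps":{"type":"array"},"claw":{"type":"number"},"force":{"type":"number"}},"required":["steps"]}

```bash
mkdir -p pics
cat > h.py <<'E'
import numpy as np, cv2
from bench import bot
def cam(n, st=None):
    c=bot.get_calibration(n); K=np.array(c["K"],float); D=np.array(c["D"],float)
    if n=="wrist":
        st=st or bot.get_state()
        T=np.eye(4);T[:3,:3]=np.array(st["tcp_rot"]);T[:3,3]=st["eef_pos"]
        E=T@np.array(c["tool_from_camera"])
    else: E=np.array(c["extrinsics"])
    return K,D,E
def ray(C,px):
    K,D,E=C
    u=cv2.undistortPoints(np.array(px,float).reshape(-1,1,2),K,D).reshape(-1,2)
    d=np.c_[u[:,0],-u[:,1],-np.ones(len(u))]@E[:3,:3].T
    return E[:3,3],d
def atz(C,px,z):
    o,d=ray(C,px); return o+d*((z-o[2])/d[:,2])[:,None]
def proj(C,P):
    K,D,E=C
    p=(np.array(P,float).reshape(-1,3)-E[:3,3])@E[:3,:3]
    return cv2.projectPoints(p*[1,-1,-1],np.zeros(3),np.zeros(3),K,D)[0].reshape(-1,2)
def snap(n,f=None):
    C=cam(n) ; im=bot.get_image(n)
    if f: cv2.imwrite("pics/"+f+".png",im)
    return C,im
def rectify(C,im,z,x0,x1,y0,y1,s=2.0):
    # top view of plane z; image right = -y, up = +x
    X,Y=np.meshgrid(np.arange(y1,y0,-1/s),np.arange(x1,x0,-1/s))
    P=np.c_[Y.ravel(),X.ravel(),np.full(X.size,z)]
    m=proj(C,P).astype(np.float32).reshape(*X.shape,2)
    return cv2.remap(im,m[...,0],m[...,1],cv2.INTER_LINEAR)
E
python3 - <<'E'
from h import *
ims=[]
for n in ["scene","side","wrist"]:
    C,im=snap(n); ims.append(im)
    cv2.imwrite(f"pics/{n}0.png",im)
    print(n,C[2][:3,3].round(0),C[2][:3,2].round(2))
    for q in ["filing_tray","mailing_tray","stapler","deep_box","shallow_box","long_stamp","short_stamp","glue_stick"]:
        print(q,[(np.round(d["position"],1).tolist(),round(d["p"],2)) for d in bot.pinpoint(n,q) if d["p"]>.2])
E
```

```text
scene [127. 663. 890.] [-0.45  0.47  0.76]
filing_tray []
mailing_tray [([398.8, 161.0], 0.93)]
stapler [([318.7, 251.7], 0.69)]
deep_box [([150.6, 325.3], 0.79), ([229.5, 201.6], 0.59), ([269.9, 216.4], 0.57)]
shallow_box [([296.8, 183.6], 0.71)]
long_stamp [([352.7, 228.2], 0.55), ([268.2, 215.9], 0.44)]
short_stamp [([347.8, 181.8], 0.77), ([383.0, 204.3], 0.23)]
glue_stick [([379.4, 203.2], 0.57)]
side [  34. -854.  646.] [-0.45 -0.77  0.46]
filing_tray [([224.4, 202.7], 0.62)]
mailing_tray [([330.1, 327.7], 0.93)]
stapler [([230.8, 240.3], 0.84)]
deep_box [([292.5, 224.0], 0.93), ([222.7, 178.5], 0.85), ([323.6, 210.5], 0.71), ([271.5, 294.6], 0.38)]
shallow_box [([327.4, 246.5], 0.64)]
long_stamp [([243.4, 260.7], 0.94)]
short_stamp [([311.7, 276.2], 0.53)]
glue_stick [([269.5, 293.0], 0.67)]
wrist [601.  78. 374.] [0.   0.3  0.95]
filing_tray [([342.7, 170.1], 0.28)]
mailing_tray [([214.1, 364.1], 0.6)]
stapler [([163.0, 53.3], 0.75)]
deep_box [([326.2, 45.7], 0.72), ([451.9, 8.2], 0.66), ([343.5, 170.5], 0.62)]
shallow_box [([343.2, 170.9], 0.86)]
long_stamp [([152.0, 149.5], 0.73)]
short_stamp [([260.5, 255.0], 0.61)]
glue_stick [([161.8, 256.7], 0.77)]
```

View pics/scene0.png

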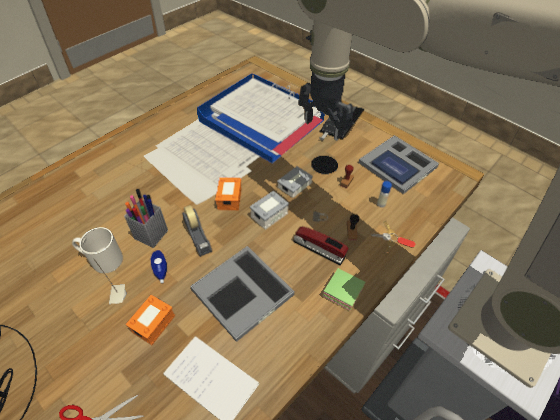

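View pics/wrist0.png

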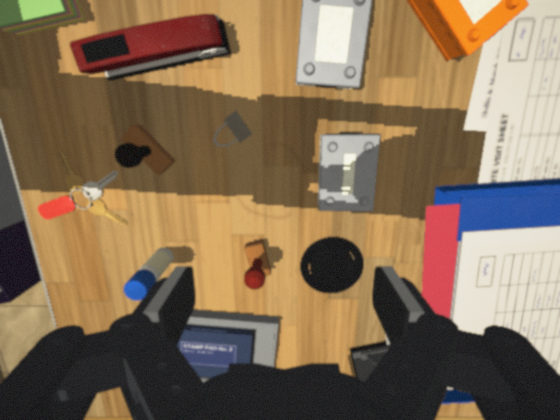

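View pics/side0.png

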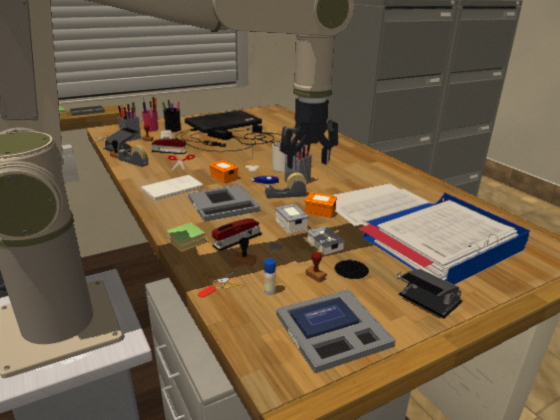

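The wrist view shows:
- stapler (150,45)
- white deep box with a broad card (335,40), and an orange look-alike (465,15)
- shallow box (348,172)
- black-handled stamp (140,150)
- red-brown stamp (258,262)
- glue stick (150,275)

The scene view shows the filing tray at (243,290) and the mailing tray at (398,162). A far red stapler in the side view (168,145) is another look-alike.

Run:
```python
from h import *
pts={"scene":{"mail":(398.8,161),"file":(243,291),"stapler":(318.7,251.7),"deep":(269.9,216.4),"shal":(296.8,183.6),"long":(352.7,228.2),"short":(347.8,181.8),"glue":(382,205)},
"side":{"mail":(330.1,327.7),"file":(224.4,202.7),"stapler":(230.8,240.3),"deep":(292.5,224),"shal":(327.4,246.5),"long":(243.4,260.7),"short":(311.7,276.2),"glue":(269.5,293)},
"wrist":{"stapler":(163,53.3),"deep":(326.2,45.7),"shal":(343.2,170.9),"long":(152,149.5),"short":(260.5,255),"glue":(161.8,256.7),"mail":(214,364)}}
for n in pts:
    C=cam(n)
    print(n,{k:atz(C,v,0)[0][:2].round(0).tolist() for k,v in pts[n].items()})
C=cam("wrist"); im=cv2.imread("pics/wrist0.png")
# corner picks later: rectified at z=0
R=rectify(C,im,0,400,800,-300,300,1.33)
cv2.imwrite("pics/r0.png",R); print(R.shape)
C=cam("scene"); im=cv2.imread("pics/scene0.png")
cv2.imwrite("pics/s_crop.png",cv2.resize(im[130:350,180:460],None,fx=2.7,fy=2.7,interpolation=cv2.INTER_CUBIC))
print(bot.get_state()["tcp_rot"])
```

```text
scene {'mail': [503.0, -298.0], 'file': [526.0, 365.0], 'stapler': [466.0, 148.0], 'deep': [643.0, 151.0], 'shal': [673.0, 3.0], 'long': [448.0, 24.0], 'short': [566.0, -109.0], 'glue': [437.0, -103.0]}
side {'mail': [495.0, -272.0], 'file': [534.0, 378.0], 'stapler': [456.0, 151.0], 'deep': [656.0, 154.0], 'shal': [676.0, 0.0], 'long': [443.0, 43.0], 'short': [562.0, -97.0], 'glue': [439.0, -108.0]}
wrist {'stapler': [469.0, 139.0], 'deep': [647.0, 147.0], 'shal': [674.0, 9.0], 'long': [443.0, 35.0], 'short': [570.0, -105.0], 'glue': [438.0, -108.0], 'mail': [495.0, -288.0]}
(532, 798, 3)
[[ 3.46788959e-05  9.99999998e-01  5.36724997e-05]
 [ 9.99999999e-01 -3.46784076e-05 -9.09780859e-06]
 [-9.09594730e-06  5.36728152e-05 -9.99999999e-01]]
```

View pics/s_crop.png

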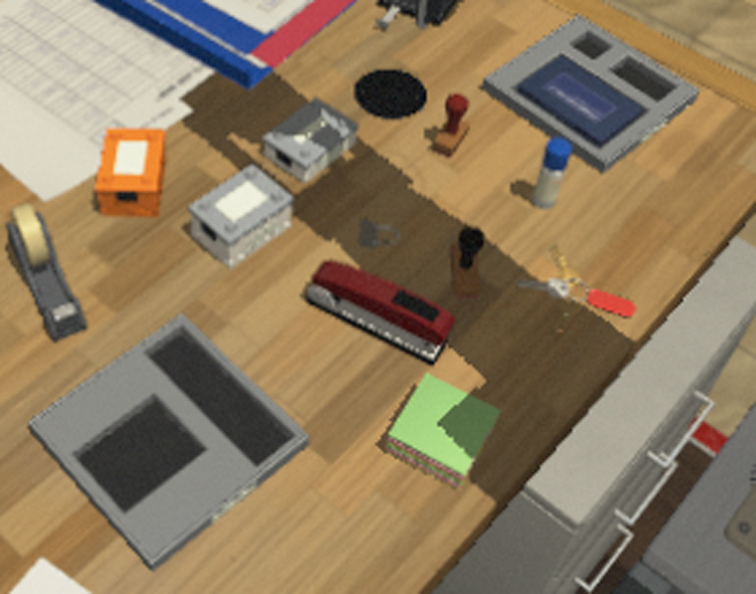

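>>> arm_command(steps=[[[-1.5,4,0,0],[-3,8,0,0],[-4,12,0,0],[-4,14,0,0],[-4,14,0,0],[-4,14,0,0]]], claw=0, force=40)

```text
time_s: 1.85
eef_pos: [559.7, 141.2, 404.8]
tcp_rot: [[-0.003, 1.0, 0.0], [1.0, 0.003, -0.0], [-0.0, 0.0, -1.0]]
contact_force: [-0.0, -1.1, 0.9]
gripper_width: 85.4
grip_force: 0.0
```

```bash
python3 -c "
from h import *
import pickle
C,im=snap('wrist','w1'); pickle.dump(C,open('w1.pkl','wb'));print(bot.get_state()['eef_pos'],bot.get_state()['time_s'])"
```

```text
[560.00050835 140.1003094  404.71392548] 1.9
```

>>> arm_command(steps=[[[0,4,0,0],[-1,8,0,0],[-2,12,0,0],[-3,16,0,0],[-3,20,0,0],[-3,24,0,0],[-3,24,0,0],[-3,24,0,0]]])

```text
time_s: 2.57
eef_pos: [530.3, 380.7, 403.7]
tcp_rot: [[-0.002, 1.0, -0.001], [1.0, 0.002, -0.001], [-0.001, -0.001, -1.0]]
contact_force: [0.6, -0.6, 0.1]
gripper_width: 85.7
grip_force: 0.0
```

```bash
python3 -c "
from h import *
import pickle
C,im=snap('wrist','w2'); pickle.dump(C,open('w2.pkl','wb'));print(bot.get_state()['eef_pos'],bot.get_state()['time_s'])
a=cv2.imread('pics/w1.png')
cv2.imwrite('pics/w12.png',np.hstack([a,im])[:, :]) if 0 else None
"
```

```text
[530.65737551 379.46385753 403.97961213] 2.6167
```

View pics/w1.png

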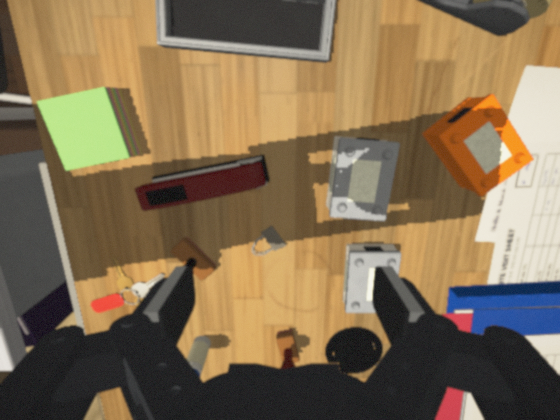

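View pics/w2.png

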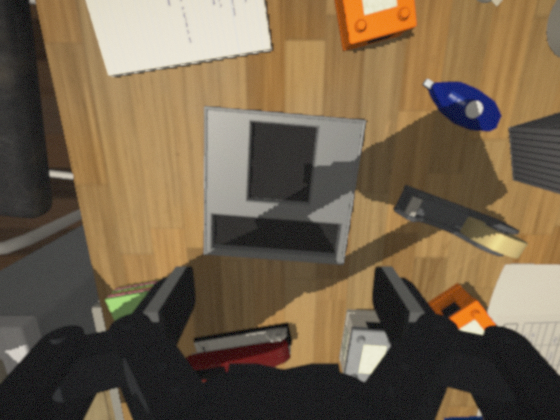

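w1: stapler (205,180), deep box (362,180), shallow box (373,280). w2: filing tray with outer corners (205,107), (365,120), (343,262), (205,253), its wide pocket around (282,162) and long pocket around (277,235). I'll fit the poses by edge gradient from here.

```bash
cat > fit.py <<'E'
from h import *
from scipy.optimize import minimize
def rect(cx,cy,w,h,z):
    c=np.array([[cx-w/2,cy-h/2],[cx+w/2,cy-h/2],[cx+w/2,cy+h/2],[cx-w/2,cy+h/2]])
    return [(np.r_[c[i],z],np.r_[c[(i+1)%4],z]) for i in range(4)]
M={"file":rect(0,0,180,180,17.5)+rect(0,-58,160,46,17)+rect(0,32,76,92,17),
"mail":rect(0,0,180,180,17.5)+rect(-32,-56,72,40,17)+rect(45,-56,38,38,17),
"deep":rect(0,0,64,88,46),"shal":rect(0,0,64,88,30),"stapler":rect(0,0,140,26,56),"long":rect(0,0,25,58,18)}
def pts(m,p,z0=0,n=40):
    t=np.linspace(0,1,n)[:,None]
    P=np.vstack([a*(1-t)+b*t for a,b in M[m]])
    c,s=np.cos(p[2]),np.sin(p[2])
    return np.c_[P[:,0]*c-P[:,1]*s+p[0],P[:,0]*s+P[:,1]*c+p[1],P[:,2]+z0]
def fit(m,views,p0,z0=0):
    G=[]
    for C,im in views:
        g=cv2.GaussianBlur(im.astype(np.float32),(0,0),.8)
        e=np.sqrt(sum(cv2.Sobel(g,cv2.CV_32F,*d)**2 for d in((1,0),(0,1))).max(2))
        G.append((C,np.sqrt(e)))
    def cost(p,s):
        v=0
        for C,e in G:
            q=proj(C,pts(m,p,z0)).astype(np.float32)
            v-=cv2.remap(cv2.GaussianBlur(e,(0,0),s),q[:,0],q[:,1],cv2.INTER_LINEAR).mean()
        return v
    p=np.array(p0,float)
    for s in (4,2,1):
        S=np.vstack([p,p+[s*2,0,0],p+[0,s*2,0],p+[0,0,.02*s]])
        p=minimize(cost,p,args=(s,),method="Nelder-Mead",options=dict(initial_simplex=S,xatol=.01,fatol=1e-4)).x
    return p,cost(p,1)
def overlay(C,im,m,p,box,k=4,z0=0):
    x0,y0,x1,y1=box
    o=cv2.resize(im[y0:y1,x0:x1],None,fx=k,fy=k,interpolation=cv2.INTER_CUBIC)
    for u,v in (proj(C,pts(m,p,z0))-[x0,y0]+.5)*k: cv2.circle(o,(int(u),int(v)),1,(0,255,0),-1)
    return o
def grid(L,h=280):
    return np.hstack([cv2.resize(a,(int(a.shape[1]*h/a.shape[0]),h)) for a in L])
E
python3 - <<'E'
from fit import *
import pickle
V={n:(pickle.load(open(n+'.pkl','rb')),cv2.imread(f'pics/{n}.png')) for n in('w1','w2')}
V['s']=(cam('scene'),cv2.imread('pics/scene0.png'))
def ini(n,px,z): return atz(V[n][0],px,z)
c=ini('w2',[(205,107),(365,120),(343,262),(205,253)],17); print(c.round(0))
th=np.arctan2(*(c[1]-c[0])[[1,0]])
pt=fit('file',[V['w2']],[*c.mean(0)[:2],th]); print('file',pt)
print('file scene',fit('file',[V['s']],pt[0]))
c=ini('w1',[(334,137),(398,140),(388,220),(330,215)],46)
th=np.arctan2(*(c[1]-c[0])[[1,0]])
pd=fit('deep',[V['w1']],[*c.mean(0)[:2],th]);print('deep',c.mean(0),th,pd)
c=ini('w1',[(349,247),(400,244),(402,312),(345,312)],30)
th=np.arctan2(*(c[1]-c[0])[[1,0]])
ps=fit('shal',[V['w1']],[*c.mean(0)[:2],th]);print('shal',c.mean(0),th,ps)
c=ini('w1',[(137,188),(265,158),(268,182),(141,209)],56)
th=np.arctan2(*(c[1]-c[0])[[1,0]])
pp=fit('stapler',[V['w1']],[*c.mean(0)[:2],th]);print('stapler',c.mean(0),th,pp)
a=grid([overlay(*V['w2'],'file',pt[0],(190,90,380,280)),overlay(*V['w1'],'deep',pd[0],(320,125,410,230)),overlay(*V['w1'],'shal',ps[0],(335,235,415,325))])
b=grid([overlay(*V['w1'],'stapler',pp[0],(120,130,290,230)),overlay(*V['s'],'file',pt[0],(185,240,300,345))])
w=max(a.shape[1],b.shape[1]);f=lambda x:np.pad(x,((0,0),(0,w-x.shape[1]),(0,0)))
o=np.vstack([f(a),f(b)]);o=o[:,:800];print(o.shape)
cv2.imwrite('pics/ov1.png',o)
E
```

```text
[[444. 463.  17.]
 [621. 450.  17.]
 [608. 274.  17.]
 [431. 287.  17.]]
file (array([ 5.25058970e+02,  3.68222004e+02, -7.93251848e-02]), np.float32(-10.243338))
file scene (array([ 5.24372283e+02,  3.69826462e+02, -8.10766720e-02]), np.float32(-11.613112))
deep [646.47041767 149.19911131  46.        ] -0.0430917861597919 (array([ 6.47164588e+02,  1.48044576e+02, -7.14842203e-02]), np.float32(-10.665746))
shal [675.86806993  16.24827894  30.        ] 0.06850559124596828 (array([6.74174051e+02, 1.11803826e+01, 4.72305041e-03]), np.float32(-10.408416))
stapler [474.22742116 145.36913521  56.        ] 0.2324209759218704 (array([4.74239643e+02, 1.44144081e+02, 2.08164093e-01]), np.float32(-9.890354))
(560, 782, 3)
```

View pics/ov1.png

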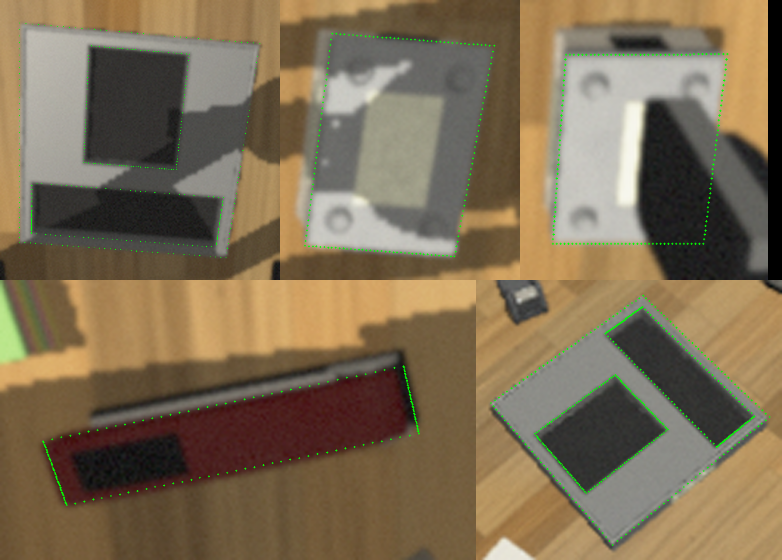

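Every outline sits on its object, and the broad card at (400,150) in the crop confirms the deep box, the narrow strip the shallow one. I'll do the stapler first: turn above it, then descend.

>>> arm_command(steps=[[[-1,-3.5,-1,-0.12],[-2,-7,-3,-0.24],[-3,-10.5,-5,-0.36],[-4,-14,-7,-0.48],[-4.5,-17.5,-9,-0.6],[-5,-20,-10,-0.72],[-5.6,-22.5,-10,-0.84],[-5.6,-23.6,-10,-0.96]]])

```text
time_s: 3.28
eef_pos: [472.7, 139.3, 303.4]
tcp_rot: [[0.825, 0.565, -0.002], [0.565, -0.825, -0.002], [-0.003, 0.0, -1.0]]
contact_force: [-0.1, 0.0, 0.5]
gripper_width: 85.2
grip_force: 0.0
```

>>> arm_command(steps=[[[0,0,0,-0.12],[0,0,0,-0.24],[0,0,0,-0.36],[0,0,0,-0.4],[0,0,0,-0.4]]])

```text
time_s: 3.7
eef_pos: [474.1, 141.9, 305.0]
tcp_rot: [[0.979, 0.204, 0.001], [0.204, -0.979, -0.0], [0.001, 0.001, -1.0]]
contact_force: [0.6, 0.8, -0.7]
gripper_width: 85.2
grip_force: 0.0
```

Run:
```python
from fit import *
C,im=snap('wrist','w3'); s=bot.get_state(); R=np.array(s['tcp_rot'])
print(s['eef_pos'],np.arctan2(R[1,1],R[0,1]),s['joints'][5],bot.tip_extent)
p,c=fit('stapler',[(C,im)],[474,144,.21]);print(p,c)
q=proj(C,pts('stapler',p));l=np.clip(q.min(0)-30,0,None).astype(int);h=(q.max(0)+30).astype(int)
cv2.imwrite('pics/ov3.png',overlay(C,im,'stapler',p,(l[0],l[1],min(h[0],560),min(h[1],420)),2))
```

```text
[474.14166698 142.18777935 304.97096531] -1.3616280648270203 1.549638439137818 173.4
[4.73700876e+02 1.41557413e+02 1.99408257e-01] -11.028341
```

>>> arm_command(steps=[[[0,0,-3,0],[0,0,-6,0],[0,0,-8.5,0],[0,0,-10,0],[0,0,-10.5,0],[0,0,-10.5,0]]])

```text
time_s: 4.25
eef_pos: [473.3, 143.1, 198.3]
tcp_rot: [[0.978, 0.21, -0.003], [0.21, -0.978, -0.001], [-0.003, 0.0, -1.0]]
contact_force: [-0.4, 0.1, 0.4]
gripper_width: 85.8
grip_force: 0.0
```

>>> arm_command(steps=[[[0,0,0,0],[0,0,0,0],[0,0,0,0],[0,0,0,0],[0,0,0,0],[0,0,0,0],[0,0,0,0],[0,0,0,0]]], claw=1, force=50)

```text
time_s: 4.92
eef_pos: [474.5, 144.1, 200.7]
tcp_rot: [[0.978, 0.209, 0.002], [0.209, -0.978, 0.0], [0.002, 0.0, -1.0]]
contact_force: [-0.9, -1.0, 6.4]
gripper_width: 25.9
grip_force: 50.9
```

>>> arm_command(steps=[[[0,0,1,0],[0,0,4,0],[0,0,7,0],[0,0,9,0],[0,0,9,0]]])

```text
time_s: 5.33
eef_pos: [475.7, 144.5, 295.3]
tcp_rot: [[0.978, 0.209, 0.008], [0.209, -0.978, 0.002], [0.008, 0.0, -1.0]]
contact_force: [1.3, 0.5, -1.1]
gripper_width: 25.7
grip_force: 50.3
```

>>> arm_command(steps=[[[1,3,0,-0.06],[2,6.5,0,-0.12],[3,10,0,-0.18],[4,13.5,0,-0.24],[4.6,16,0,-0.285],[4.6,16.7,-1,-0.285],[4.6,16.7,-4,-0.285],[4.6,16.7,-6,-0.285]]])

```text
time_s: 6.0
eef_pos: [519.0, 311.4, 226.8]
tcp_rot: [[0.997, -0.072, -0.002], [-0.072, -0.997, -0.001], [-0.002, 0.001, -1.0]]
contact_force: [-0.2, -0.8, -4.2]
gripper_width: 25.2
grip_force: 50.3
```

Run:
```python
from fit import *
C,im=snap('wrist'); s=bot.get_state(); R=np.array(s['tcp_rot'])
print(s['eef_pos'],np.arctan2(R[1,1],R[0,1]),s['contact_force'],s['joints'])
p=[525,368.7,-.08]
o=overlay(C,im,'file',p,(0,0,560,420),1)
S,si=snap('scene')
o2=overlay(S,si,'file',p,(170,170,350,350),2.33)
cv2.imwrite('pics/p4.png',cv2.resize(np.hstack([o,o2[:420]]),(800,344)))
```

```text
[517.01554807 309.83526785 221.55742564] -1.6433679272915802 [-2.43919416 -3.15503177 -6.5534778 ] [ 4.54901065e-01  2.99597980e-01  1.64172752e+00 -2.03722665e-04
  1.21020485e+00  2.09836375e+00]Traceback (most recent call last):
  File "<stdin>", line 8, in <module>
    return _nx.concatenate(arrs, 1, dtype=dtype, casting=casting)
           ~~~~~~~~~~~~~~~^^^^^^^^^^^^^^^^^^^^^^^^^^^^^^^^^^^^^^^
ValueError: all the input array dimensions except for the concatenation axis must match exactly, but along dimension 0, the array at index 0 has size 420 and the array at index 1 has size 419
```

Run:
```python
from fit import *
C,im=snap('wrist'); s=bot.get_state(); R=np.array(s['tcp_rot'])
print(s['eef_pos'],np.arctan2(R[1,1],R[0,1]),s['contact_force'])
p=[525,368.7,-.08]
o=overlay(C,im,'file',p,(0,0,560,420),1)
S,si=snap('scene')
o2=cv2.resize(overlay(S,si,'file',p,(170,170,350,350),2),(420,420))
cv2.imwrite('pics/p4.png',cv2.resize(np.hstack([o,o2]),(800,343)))
```

```text
[518.14470125 309.91877209 226.03557849] -1.6444376164314762 [ 0.29356818 -1.01789223 -2.40950934]
```

View pics/p4.png

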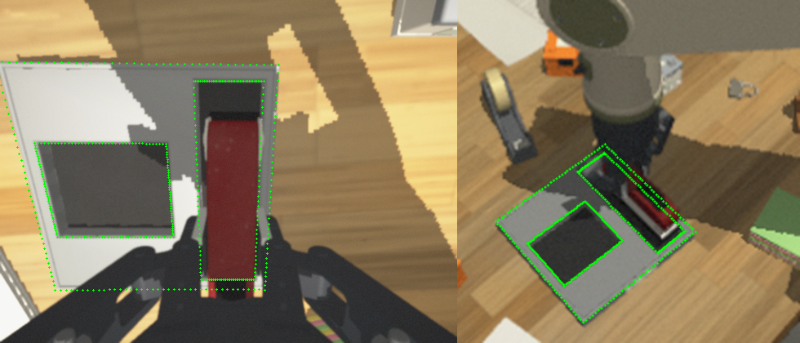

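Run:
```python
from fit import *
C,im=snap('wrist'); s=bot.get_state();print(s['eef_pos'])
M['stapler']=rect(0,0,140,26,56)[:3:1]+rect(0,0,140,26,56)[3:]
M['top']=[e for i,e in enumerate(rect(0,0,140,26,56)) if i!=3]; 
print(fit('top',[(C,im)],[518,310,-.08],26))
# far end of red top seen at image full-res row ~144 (p4 118*1.224), col 232*1.224
print(atz(C,[(284,145)],80))
S=cam('scene')
# scene crop px -> full : crop scale 420/180 then 800/980
k=980/800*180/420
print(atz(S,[((672-457)*k+170,222*k+170),((622-457)*k+170,180*k+170)],80))
```

```text
[520.1093538  310.68433293 230.15508471]
(array([ 5.15070352e+02,  3.10735739e+02, -7.51839942e-02]), np.float32(-9.3682375))
[[585.37795183 305.22058924  80.        ]]
[[433.58101234 322.70002416  80.        ]
 [517.8830594  322.23536895  80.        ]]
```

The stapler sits over the long pocket with about 2–5 mm of bias in x; I'll correct 3 mm and lower.

>>> arm_command(steps=[[[0.3,0,0,0],[0.3,0,-1,0],[0.3,0,-2,0],[0.3,0,-2.5,0],[0.3,0,-2.5,0],[0.3,0,-2.5,0]]])

```text
time_s: 6.75
eef_pos: [522.9, 310.8, 204.1]
tcp_rot: [[0.997, -0.074, -0.001], [-0.074, -0.997, -0.0], [-0.001, 0.0, -1.0]]
contact_force: [0.8, 0.1, -0.9]
gripper_width: 25.5
grip_force: 49.4
```

>>> arm_command(steps=[[[0,0,0,0],[0,0,0,0],[0,0,0,0],[0,0,0,0]]], claw=0)

```text
time_s: 7.08
eef_pos: [523.1, 311.1, 204.8]
tcp_rot: [[0.997, -0.074, 0.0], [-0.074, -0.997, 0.0], [0.0, -0.0, -1.0]]
contact_force: [-0.4, 0.5, -0.2]
gripper_width: 72.6
grip_force: 0.0
```

>>> arm_command(steps=[[[0,0,3,0],[0,0,6,0.12],[0,0,9,0.24],[0,0,12,0.36],[0,0,15,0.48],[0,0,17.5,0.6],[0,0,20,0.72],[0,0,20,0.84]]])

```text
time_s: 7.75
eef_pos: [524.0, 311.6, 412.1]
tcp_rot: [[0.717, 0.697, 0.009], [0.697, -0.717, 0.004], [0.01, 0.003, -1.0]]
contact_force: [0.8, -0.0, 1.3]
gripper_width: 85.3
grip_force: 0.0
```

>>> arm_command(steps=[[[1,-1,0,0.12],[3,-3,0,0.24],[5,-5,0,0.36],[7,-7,0,0.48],[9,-9,0,0.6],[11,-11,0,0.72],[12.5,-13,0,0.75],[12.5,-13,0,0.75]]])

```text
time_s: 8.42
eef_pos: [650.2, 177.0, 404.3]
tcp_rot: [[0.057, 0.998, 0.001], [0.998, -0.057, -0.002], [-0.002, 0.001, -1.0]]
contact_force: [1.9, -0.1, -0.1]
gripper_width: 85.5
grip_force: 0.0
```

Run:
```python
from fit import *
C,im=snap('wrist','w5'); s=bot.get_state();R=np.array(s['tcp_rot']);print(s['eef_pos'],np.arctan2(R[1,1],R[0,1]))
p,c=fit('deep',[(C,im)],[647,148,-.07]);print(p,c)
S,si=snap('scene')
cv2.imwrite('pics/p5.png',np.hstack([cv2.resize(overlay(C,im,'deep',p,(0,0,560,420),1),(480,360)),cv2.resize(overlay(S,si,'file',[525,368.7,-.08],(170,190,320,350),2),(320,360))]))
```

```text
[649.16760871 178.80447468 404.2896117 ] -0.05828858568534897
[ 6.47857851e+02  1.48531509e+02 -6.86529942e-02] -10.208497
```

View pics/p5.png

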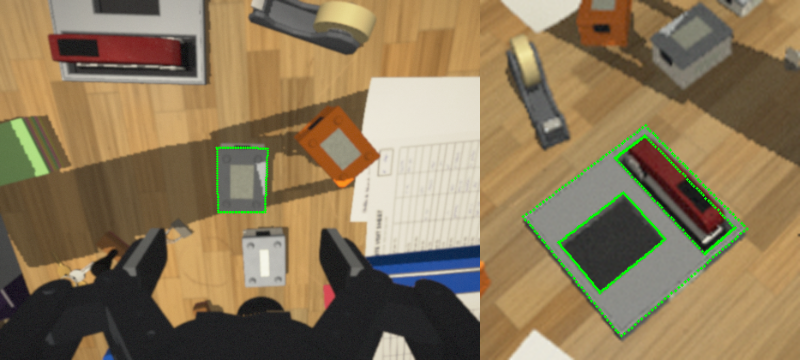

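Stapler is in its pocket. Next is the deep box, the white one at (242,180).

>>> arm_command(steps=[[[0,-1.5,-3,-0.015],[0,-3.3,-7,-0.015],[0,-3.3,-11,-0.015],[0,-3.3,-15,-0.015],[0,-3.3,-18.5,-0.015],[0,-3.3,-20.5,-0.015],[0,-3.3,-21.7,-0.015],[0,-3.3,-21.7,-0.015]]])

```text
time_s: 9.18
eef_pos: [646.0, 148.9, 184.2]
tcp_rot: [[0.069, 0.998, -0.006], [0.998, -0.069, -0.001], [-0.001, -0.006, -1.0]]
contact_force: [-0.8, 0.3, 0.0]
gripper_width: 85.4
grip_force: 0.0
```

>>> arm_command(steps=[[[0,0,0,0],[0,0,0,0],[0,0,0,0],[0,0,0,0],[0,0,0,0],[0,0,0,0]]], claw=1, force=50)

```text
time_s: 9.68
eef_pos: [649.3, 148.4, 190.7]
tcp_rot: [[0.07, 0.998, 0.005], [0.998, -0.07, 0.001], [0.001, 0.004, -1.0]]
contact_force: [0.4, 0.2, 7.4]
gripper_width: 62.9
grip_force: 55.8
```

>>> arm_command(steps=[[[0,0,1,0],[0,0,3,0],[0,0,6,0],[0,0,9,0],[0,0,11,0],[0,0,11,0]]])

```text
time_s: 10.18
eef_pos: [649.9, 148.2, 305.5]
tcp_rot: [[0.07, 0.997, 0.01], [0.998, -0.07, 0.001], [0.002, 0.01, -1.0]]
contact_force: [0.9, -0.1, -0.8]
gripper_width: 62.8
grip_force: 55.7
```

Run:
```python
from fit import *
C,im=snap('wrist'); s=bot.get_state();R=np.array(s['tcp_rot']);print(s['eef_pos'],np.arctan2(R[1,1],R[0,1]),s['contact_force'],s['gripper_width'])
p,c=fit('deep',[(C,im)],[647.8,148,-.07],s['eef_pos'][2]-188);print(p,c)
S,si=snap('scene')
cv2.imwrite('pics/p6.png',np.hstack([cv2.resize(overlay(C,im,'deep',p,(0,0,560,420),1,s['eef_pos'][2]-188),(480,360)),cv2.resize(si[130:290,200:350],(320,360))]))
```

```text
[649.26702647 148.11689611 302.34891846] -0.07017468223986657 [ 0.53754615  0.73369131 -2.40339746] 63.10356059099979
[ 6.52937802e+02  1.56252113e+02 -7.16634023e-02] -8.793512
```

View pics/p6.png

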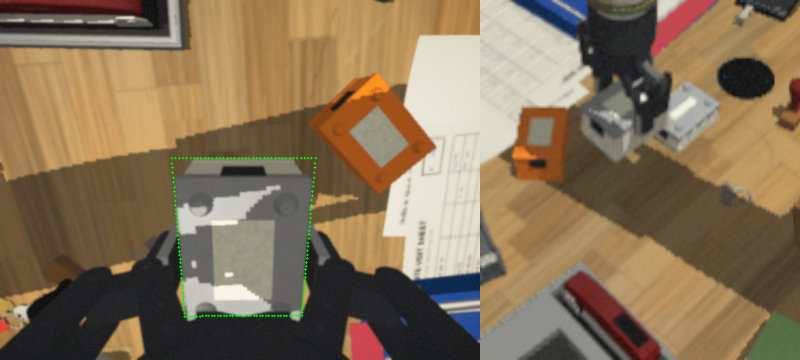

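Run:
```python
from fit import *
C,im=snap('wrist'); s=bot.get_state();print(s['eef_pos'])
z=46+s['eef_pos'][2]-188
k=1/.857
P=atz(C,np.array([(177,178),(312,176),(303,317),(185,317)])*k,z);print(P.round(1))
print(np.linalg.norm(P[0]-P[1]),np.linalg.norm(P[1]-P[2]),P.mean(0))
# lug-based: lugs at tops z+5 approx centres
L=atz(C,np.array([(201,205),(287,204),(284,308),(205,309)])*k,z+4);print(L.round(1),L.mean(0))
print(np.linalg.norm(L[0]-L[1]),np.linalg.norm(L[1]-L[2]))
cv2.imwrite('pics/w7.png',im)
```

```text
[647.69696442 147.89498631 297.2996528 ]
[[623.  192.7 155.3]
 [683.8 189.4 155.3]
 [679.7 109.6 155.3]
 [615.9 114.2 155.3]]
60.93637070131668 79.92100658166007 [650.57596195 151.46265293 155.2996528 ]
[[633.  180.5 159.3]
 [671.7 178.2 159.3]
 [669.  120.2 159.3]
 [628.2 122.5 159.3]] [650.48288311 150.35828044 159.2996528 ]
38.745927061543235 58.1023825706571
```

Run:
```python
from fit import *
from scipy.optimize import least_squares
C,im=snap('wrist','w8'); s=bot.get_state();e=np.array(s['eef_pos']);print(e)
k=1/.857
L=np.array([(201,205),(287,204),(284,308),(205,309)])*k
X=np.array([[-20,31],[20,31],[20,-31],[-20,-31]])
def f(p):
    c,s_=np.cos(p[2]),np.sin(p[2])
    return (proj(C,np.c_[X@np.array([[c,s_],[-s_,c]])+p[:2],np.full(4,p[3]+3)])-L).ravel()
r=least_squares(f,[650,150,-.07,150]);print(r.x,r.x[:2]-e[:2],r.x[3]-e[2],np.abs(r.fun).max())
# 4-dof edge fit incl. lugs
g=cv2.GaussianBlur(im.astype(np.float32),(0,0),.8)
E=np.sqrt(sum(cv2.Sobel(g,cv2.CV_32F,*d)**2 for d in((1,0),(0,1))).max(2))
E=np.sqrt(E)
a=np.linspace(0,2*np.pi,40)
rim=lambda r,z:np.vstack([np.c_[x+r*np.cos(a),y+r*np.sin(a),np.full(40,z)] for x,y in [(-20,31),(20,31)]])
t=np.linspace(0,1,80)[:,None]
lid=np.vstack([A*(1-t)+B*t for A,B in rect(0,0,64,88,0)])
P=np.vstack([lid,rim(6,0)])
best=None
for dz in range(-160,-134,2):
  for y0 in (-6,-3,0,3,6):
    S=cv2.GaussianBlur(E,(0,0),1.2)
    def c(p):
        co,si=np.cos(p[2]),np.sin(p[2])
        W=np.c_[P[:,:2]@np.array([[co,si],[-si,co]])+p[:2],P[:,2]+e[2]+dz]
        q=proj(C,W).astype(np.float32); return -cv2.remap(S,q[:,0],q[:,1],1).mean()
    from scipy.optimize import minimize
    m=minimize(c,[e[0],e[1]+y0,-.07],method='Nelder-Mead',options=dict(initial_simplex=np.array([e[0],e[1]+y0,-.07])+np.vstack([np.zeros(3),np.diag([2,2,.02])])))
    if best is None or m.fun<best[0]: best=(m.fun,dz,m.x)
  print(dz,best[1],best[0]) if dz%8==0 else 0
print(best,best[2][:2]-e[:2])
o=im.copy();p=best[2];co,si=np.cos(p[2]),np.sin(p[2])
for u,v in proj(C,np.c_[P[:,:2]@np.array([[co,si],[-si,co]])+p[:2],P[:,2]+e[2]+best[1]]): o[int(v),int(u)]=(0,255,0)
cv2.imwrite('pics/o8.png',cv2.resize(o[160:400,180:400],None,fx=2.5,fy=2.5,interpolation=0))
```

```text
[647.32156672 147.8776529  296.03693022]
[ 6.49078446e+02  1.46660767e+02 -6.15491620e-02  1.49235394e+02] [ 1.75687897 -1.21688576] -146.8015359913985 3.1273567795845736
-160 -160 -7.757733345031738
-152 -158 -7.925175189971924
-144 -146 -8.338300704956055
-136 -146 -8.338300704956055
(np.float64(-8.338300704956055), -146, array([ 6.48941479e+02,  1.55224810e+02, -6.89663351e-02])) [1.619912   7.34715722]
```

View pics/o8.png

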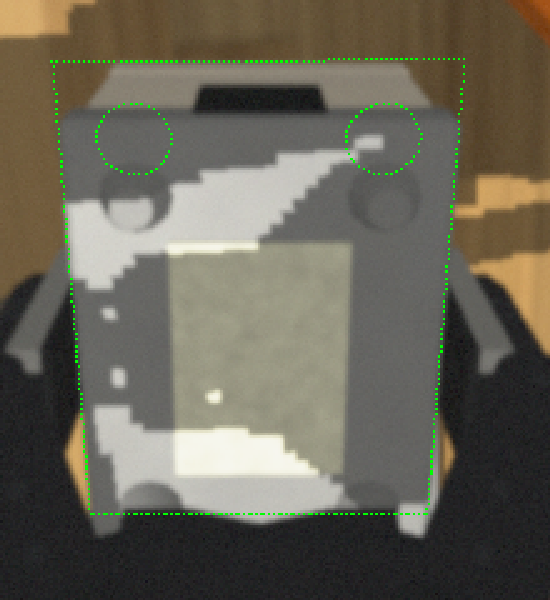

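Run:
```python
from fit import *
from scipy.optimize import least_squares
C=cam('wrist');s=bot.get_state();e=np.array(s['eef_pos']);R=np.array(s['tcp_rot']);print(e)
L=np.array([(62,110),(460,110),(430,535),(94,535),(134,204),(386,202)])/2.5+[180,160]
X=np.array([[-32,44,0],[32,44,0],[32,-44,0],[-32,-44,0],[-20,31,4],[20,31,4]])
for use in ([0,1,2,3,4,5],[0,1,4,5],[0,1,2,3]):
    def f(p):
        c,s_=np.cos(p[2]),np.sin(p[2]);x=X[use]
        # tilt p[4] about world x
        return (proj(C,np.c_[x[:,:2]@np.array([[c,s_],[-s_,c]])+p[:2],p[3]+x[:,2]+p[4]*x[:,1]])-L[use]).ravel()
    for nt in (0,1):
        r=least_squares((lambda q:f(np.r_[q,0])) if nt==0 else f,[650,150,-.07,150]+[0]*nt)
        print(use,nt,r.x.round(3),(r.x[:2]-e[:2]).round(1),(r.x[3]-e[2]).round(1),r.fun.round(1))
```

```text
[647.32156672 147.8776529  296.03693022]
[0, 1, 2, 3, 4, 5] 0 [ 6.48100e+02  1.45895e+02 -6.60000e-02  1.46218e+02] [ 0.8 -2. ] -149.8 [ 0.5  1.1 -0.8  0.7 -2.2  2.2  2.1  2.3  1.4 -3.  -0.9 -2.5]
[0, 1, 2, 3, 4, 5] 1 [ 6.48143e+02  1.46514e+02 -6.60000e-02  1.47412e+02  3.40000e-02] [ 0.8 -1.4] -148.6 [-1.3  1.6  0.9  1.2 -2.2  0.7  2.1  0.8  0.4 -2.3  0.1 -1.7]
[0, 1, 4, 5] 0 [ 6.48073e+02  1.46312e+02 -6.70000e-02  1.48426e+02] [ 0.8 -1.6] -147.6 [-1.   1.7  0.6  1.4  0.4 -1.9 -0.  -1.2]
[0, 1, 4, 5] 1 [ 6.48079e+02  1.46399e+02 -6.70000e-02  1.57591e+02 -2.45000e-01] [ 0.8 -1.5] -138.4 [-0.   0.3 -0.4  0.  -0.2 -0.5  0.6  0.2]
[0, 1, 2, 3] 0 [ 6.48206e+02  1.46649e+02 -6.70000e-02  1.46244e+02] [ 0.9 -1.2] -149.8 [ 0.5 -0.7 -0.4 -1.  -2.1  1.   2.   1. ]
[0, 1, 2, 3] 1 [ 6.48222e+02  1.46897e+02 -6.70000e-02  1.46938e+02  1.80000e-02] [ 0.9 -1. ] -149.1 [-0.4 -0.3  0.5 -0.6 -2.1  0.5  2.   0.5]
```

>>> arm_command(steps=[[[-1.5,3,0,-0.01],[-3.5,7,0,-0.01],[-5.5,11,0,-0.01],[-7.5,15,0,-0.01],[-9.5,19,0,-0.01],[-11,22.5,0,-0.01],[-12.1,25.3,0,-0.01],[-12.1,25.3,0,-0.01]]])

```text
time_s: 11.05
eef_pos: [522.6, 406.8, 295.2]
tcp_rot: [[0.074, 0.997, -0.004], [0.997, -0.074, 0.001], [0.001, -0.005, -1.0]]
contact_force: [-0.0, -0.9, -2.0]
gripper_width: 62.8
grip_force: 55.7
```

>>> arm_command(steps=[[[0,0,-2,0],[0,0,-5,0],[0,0,-7,0],[0,0,-7.5,0],[0,0,-7.5,0],[0,0,-7.5,0],[0,0,-7.5,0]]])

```text
time_s: 11.63
eef_pos: [527.7, 401.3, 224.3]
tcp_rot: [[0.08, 0.997, 0.002], [0.997, -0.08, 0.001], [0.001, 0.002, -1.0]]
contact_force: [-0.4, -0.2, -2.9]
gripper_width: 63.3
grip_force: 55.7
```

Run:
```python
from fit import *
s=bot.get_state();R=np.array(s['tcp_rot']);print(s['eef_pos'],np.arctan2(R[1,1],R[0,1]),s['contact_force'],s['gripper_width'])
C,im=snap('wrist','w9'); S,si=snap('scene','s9'); D,di=snap('side','d9')
p=[525.05,368.2,-.079]
o=overlay(C,im,'file',p,(0,0,560,420),1)
a=overlay(S,si,'file',p,(180,210,310,350),3);b=overlay(D,di,'file',p,(170,150,280,230),3)
cv2.imwrite('pics/p9.png',np.vstack([grid([o,a],360),np.pad(grid([b],230),((0,0),(0,0),(0,0)))[:, :800] if 0 else cv2.resize(b,(grid([o,a],360).shape[1],230))]))
```

```text
[527.72760578 401.25131824 224.32193487] -0.08024117491830102 [-0.44877513 -0.16535494 -2.85127614] 63.33541075462096
```

View pics/p9.png

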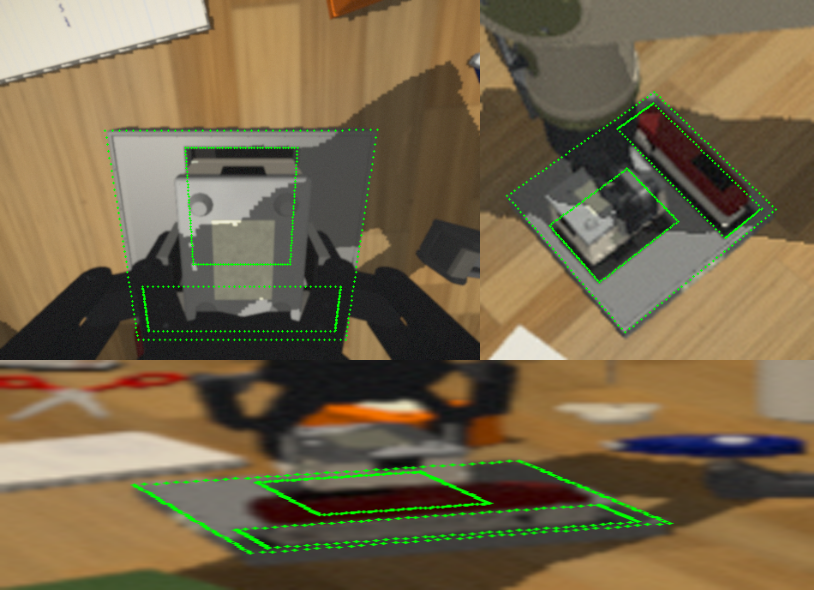

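>>> arm_command(steps=[[[0,0,-0.5,0],[0,0,-1,0],[0,0,-1.2,0],[0,0,-1.2,0],[0,0,-1.2,0]]])

```text
time_s: 12.2
eef_pos: [526.8, 400.9, 210.1]
tcp_rot: [[0.08, 0.997, -0.001], [0.997, -0.08, -0.001], [-0.001, -0.001, -1.0]]
contact_force: [0.2, -0.7, -2.1]
gripper_width: 62.9
grip_force: 55.8
```

>>> arm_command(steps=[[[0,0,-0.2,0],[0,0,-0.4,0],[0,0,-0.4,0],[0,0,-0.4,0]]])

```text
time_s: 12.53
eef_pos: [526.9, 401.0, 206.5]
tcp_rot: [[0.08, 0.997, -0.0], [0.997, -0.08, -0.0], [-0.0, -0.0, -1.0]]
contact_force: [-0.2, 0.5, -1.7]
gripper_width: 63.0
grip_force: 55.8
```

>>> arm_command(steps=[[[0,0,-0.2,0],[0,0,-0.4,0],[0,0,-0.4,0],[0,0,-0.4,0]]])

```text
time_s: 12.87
eef_pos: [526.9, 400.9, 202.4]
tcp_rot: [[0.08, 0.997, -0.0], [0.997, -0.08, -0.0], [-0.0, -0.0, -1.0]]
contact_force: [-0.5, 0.4, -2.6]
gripper_width: 63.2
grip_force: 55.8
```

>>> arm_command(steps=[[[0,0,-0.2,0],[0,0,-0.3,0],[0,0,-0.3,0],[0,0,-0.3,0]]])

```text
time_s: 13.2
eef_pos: [526.9, 401.0, 199.5]
tcp_rot: [[0.08, 0.997, -0.0], [0.997, -0.08, -0.0], [-0.0, -0.0, -1.0]]
contact_force: [0.8, -0.2, -2.4]
gripper_width: 62.8
grip_force: 55.8
```

>>> arm_command(steps=[[[0,0,-0.2,0],[0,0,-0.3,0],[0,0,-0.3,0],[0,0,-0.3,0]]])

```text
time_s: 13.53
eef_pos: [526.9, 401.0, 196.5]
tcp_rot: [[0.08, 0.997, -0.0], [0.997, -0.08, -0.0], [-0.0, -0.0, -1.0]]
contact_force: [0.0, 0.4, -2.1]
gripper_width: 63.0
grip_force: 55.8
```

>>> arm_command(steps=[[[0,0,-0.2,0],[0,0,-0.2,0],[0,0,-0.2,0]]])

```text
time_s: 13.78
eef_pos: [527.1, 401.1, 194.9]
tcp_rot: [[0.08, 0.997, 0.0], [0.997, -0.08, 0.0], [0.0, 0.0, -1.0]]
contact_force: [0.1, 0.1, -1.9]
gripper_width: 62.9
grip_force: 55.9
```

>>> arm_command(steps=[[[0,0,-0.2,0],[0,0,-0.2,0],[0,0,-0.2,0]]])

```text
time_s: 14.03
eef_pos: [527.3, 401.3, 194.8]
tcp_rot: [[0.08, 0.997, 0.001], [0.997, -0.08, 0.0], [0.001, 0.001, -1.0]]
contact_force: [-6.2, -4.3, 13.1]
gripper_width: 62.8
grip_force: 57.2
```

>>> arm_command(steps=[[[0,0,0.1,0],[0,0,0.2,0],[0,0,0.2,0],[0,0,0.2,0],[0,0,0.2,0]]], claw=0)

```text
time_s: 14.45
eef_pos: [527.0, 401.0, 194.4]
tcp_rot: [[0.08, 0.997, -0.0], [0.997, -0.08, -0.0], [-0.0, -0.0, -1.0]]
contact_force: [-0.2, -0.1, 0.1]
gripper_width: 85.5
grip_force: 0.0
```

>>> arm_command(steps=[[[0,0,3,0],[0,0,7,0],[0,0,11,0],[0,0,15,0],[1,-2,18,0],[3,-5,21,0],[4,-9,21,0],[5,-12,21,0]]])

```text
time_s: 15.12
eef_pos: [578.0, 279.9, 408.5]
tcp_rot: [[0.079, 0.997, 0.006], [0.997, -0.079, 0.002], [0.002, 0.006, -1.0]]
contact_force: [-0.7, 0.2, -1.1]
gripper_width: 85.6
grip_force: 0.0
```

>>> arm_command(steps=[[[1.5,-4,0,0.04],[3,-8,0,0.08],[4.5,-12,0,0.08],[6,-16,0,0.08],[8,-19.5,0,0.08],[9.7,-23.4,0,0.08],[9.7,-23.4,0,0.08],[9.7,-23.4,0,0.08]]])

```text
time_s: 15.78
eef_pos: [674.7, 43.9, 403.9]
tcp_rot: [[0.004, 1.0, -0.001], [1.0, -0.004, -0.0], [-0.0, -0.001, -1.0]]
contact_force: [0.1, 0.6, 0.4]
gripper_width: 85.3
grip_force: 0.0
```

Run:
```python
from fit import *
C,im=snap('wrist','w10'); s=bot.get_state();R=np.array(s['tcp_rot']);print(s['time_s'],s['eef_pos'],np.arctan2(R[1,1],R[0,1]))
p,c=fit('shal',[(C,im)],[674,12,.005]);print(p,c)
pt,_=fit('file',[snap('scene')],[525,369,-.08]);print(pt)
S,si=snap('scene','s10')
pd=fit('deep',[(S,si)],[527.5,400.5,-.08],4);print(pd)
cv2.imwrite('pics/p10.png',grid([overlay(C,im,'shal',p,(0,0,560,420),1),overlay(S,si,'deep',pd[0],(180,210,310,350),3,4)],340))
```

```text
15.8333 [674.21130189  45.82489609 404.05920612] -0.0023656076936257402
[6.74071907e+02 1.15043624e+01 4.70113057e-03] -11.086157
[ 5.24893508e+02  3.69471034e+02 -8.30658858e-02]
(array([ 5.09114709e+02,  3.81826989e+02, -8.63724336e-02]), np.float32(-10.611444))
```

View pics/p10.png

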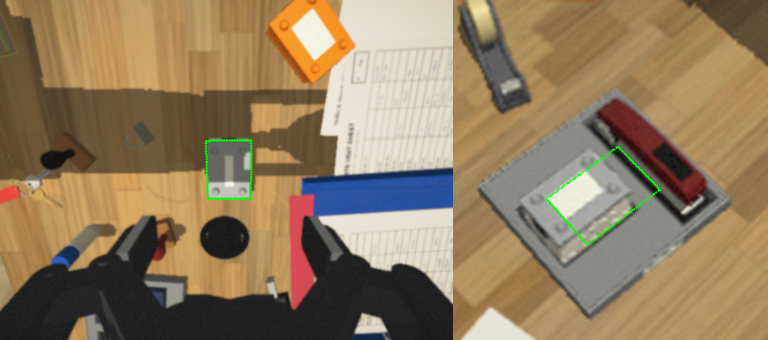

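Deep box is seated in the wide pocket (the scene-fit outline missed it, but the picture shows it sitting square and the contact height matches). Now the shallow box, which has the narrow strip.

>>> arm_command(steps=[[[0,-1.5,-3,0.004],[0,-3.5,-7,0.004],[0,-3.5,-11,0.004],[0,-3.5,-15,0.004],[0,-3.5,-18.5,0.004],[0,-3.5,-21,0.004],[0,-3.5,-22.5,0.004],[0,-3.5,-23.1,0.004]]])

```text
time_s: 16.6
eef_pos: [672.4, 13.8, 170.5]
tcp_rot: [[-0.006, 1.0, -0.005], [1.0, 0.006, 0.0], [0.001, -0.005, -1.0]]
contact_force: [0.1, 0.1, 0.1]
gripper_width: 85.1
grip_force: 0.0
```

>>> arm_command(steps=[[[0,0,0,0],[0,0,0,0],[0,0,0,0],[0,0,0,0],[0,0,0,0],[0,0,0,0],[0,0,0,0]]], claw=1, force=45)

```text
time_s: 17.18
eef_pos: [675.0, 12.0, 175.9]
tcp_rot: [[-0.004, 1.0, 0.003], [1.0, 0.004, 0.0], [0.0, 0.003, -1.0]]
contact_force: [0.7, 1.6, 6.8]
gripper_width: 62.7
grip_force: 50.4
```

>>> arm_command(steps=[[[0,0,1,0],[0,0,3,0],[0,0,6,0],[0,0,10,0],[0,0,13,0],[0,0,15,0],[0,0,15,0],[0,0,15,0]]])

```text
time_s: 17.85
eef_pos: [674.5, 11.9, 326.1]
tcp_rot: [[-0.004, 1.0, 0.004], [1.0, 0.004, -0.0], [-0.0, 0.004, -1.0]]
contact_force: [-1.4, 0.4, -1.4]
gripper_width: 62.9
grip_force: 49.9
```

>>> arm_command(steps=[[[-1,3,0,-0.084],[-2.5,7,0,-0.084],[-4,11,0,-0.084],[-5.5,15,0,-0.084],[-7,19,0,-0.084],[-8.5,22.5,0,-0.084],[-10,26.5,0,-0.084],[-11,30,0,-0.084]]])

```text
time_s: 18.52
eef_pos: [561.7, 313.6, 320.8]
tcp_rot: [[0.08, 0.997, -0.004], [0.997, -0.08, -0.002], [-0.002, -0.004, -1.0]]
contact_force: [1.4, -0.6, -1.9]
gripper_width: 63.1
grip_force: 49.9
```

>>> arm_command(steps=[[[-1.2,3,0,0],[-2.4,6,0,0],[-3.2,8,0,0],[-3.7,8.9,-1,0],[-3.7,8.9,-4,0],[-3.7,8.9,-6.5,0],[-3.7,8.9,-7.5,0],[-3.7,8.9,-7.5,0]]])

```text
time_s: 19.18
eef_pos: [525.2, 399.0, 242.4]
tcp_rot: [[0.08, 0.997, -0.008], [0.997, -0.08, -0.006], [-0.006, -0.008, -1.0]]
contact_force: [-1.0, -0.9, -2.1]
gripper_width: 63.0
grip_force: 49.8
```

>>> arm_command(steps=[[[0,0,0,0],[0,0,0,0],[0,0,0,0]]])

```text
time_s: 19.43
eef_pos: [528.0, 401.1, 250.9]
tcp_rot: [[0.081, 0.997, 0.003], [0.997, -0.081, 0.002], [0.002, 0.003, -1.0]]
contact_force: [-0.7, 0.0, -1.1]
gripper_width: 62.7
grip_force: 49.9
```

Run:
```python
from fit import *
s=bot.get_state();R=np.array(s['tcp_rot']);print(s['eef_pos'],np.arctan2(R[1,1],R[0,1]),s['contact_force'],s['gripper_width'])
C,im=snap('wrist','w11'); S,si=snap('scene','s11'); D,di=snap('side','d11')
cv2.imwrite('pics/p11.png',grid([im[100:420,100:460],si[210:330,180:300],di[160:230,190:270]],265))
```

```text
[527.9926418  401.12486685 250.92210728] -0.08061943466491406 [-0.70262419  0.0431989  -1.11117248] 62.672103020261275
```

View pics/p11.png

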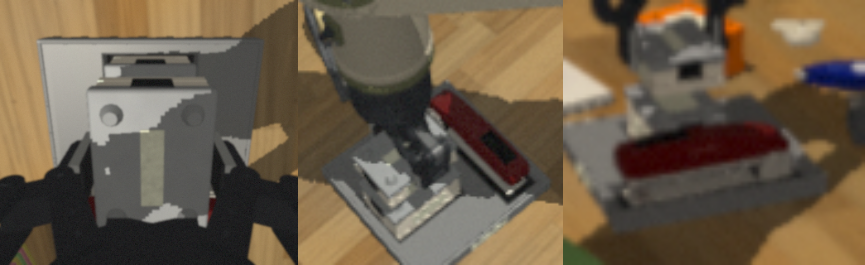

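The shallow box hangs squarely over the deep one. That was my last allowed picture, so from here I go by numbers only: forces, fits and networks. Lowering with force checks.

>>> arm_command(steps=[[[0,0,-0.6,0],[0,0,-1.2,0],[0,0,-1.6,0],[0,0,-1.6,0],[0,0,-1.6,0]]])

```text
time_s: 20.0
eef_pos: [526.6, 400.8, 231.7]
tcp_rot: [[0.08, 0.997, -0.001], [0.997, -0.08, -0.001], [-0.001, -0.001, -1.0]]
contact_force: [0.3, 0.0, -1.3]
gripper_width: 63.3
grip_force: 49.9
```

>>> arm_command(steps=[[[0,0,-0.2,0],[0,0,-0.4,0],[0,0,-0.4,0],[0,0,-0.4,0]]])

```text
time_s: 20.33
eef_pos: [527.0, 401.0, 228.6]
tcp_rot: [[0.08, 0.997, -0.0], [0.997, -0.08, -0.0], [-0.0, -0.0, -1.0]]
contact_force: [-0.5, -0.7, -0.8]
gripper_width: 63.1
grip_force: 49.9
```

>>> arm_command(steps=[[[0,0,-0.2,0],[0,0,-0.2,0],[0,0,-0.2,0]]])

```text
time_s: 20.58
eef_pos: [526.9, 401.0, 226.6]
tcp_rot: [[0.08, 0.997, -0.0], [0.997, -0.08, -0.0], [-0.0, -0.0, -1.0]]
contact_force: [0.2, -0.5, -1.5]
gripper_width: 62.8
grip_force: 49.9
```

Past the lug tops without contact, so the recesses are over the lugs. Final seating.

>>> arm_command(steps=[[[0,0,-0.1,0],[0,0,-0.2,0],[0,0,-0.2,0]]])

```text
time_s: 20.83
eef_pos: [527.2, 401.2, 225.9]
tcp_rot: [[0.08, 0.997, 0.001], [0.997, -0.08, 0.0], [0.0, 0.001, -1.0]]
contact_force: [-3.8, -2.9, 6.1]
gripper_width: 63.0
grip_force: 50.6
```

>>> arm_command(steps=[[[0,0,-0.1,0],[0,0,-0.1,0],[0,0,-0.1,0]]])

```text
time_s: 21.08
eef_pos: [527.3, 401.3, 225.9]
tcp_rot: [[0.08, 0.997, 0.001], [0.997, -0.08, 0.001], [0.001, 0.001, -1.0]]
contact_force: [-5.6, -2.8, 11.8]
gripper_width: 63.2
grip_force: 51.2
```

>>> arm_command(steps=[[[0,0,0.1,0],[0,0,0.1,0],[0,0,0.1,0],[0,0,0.1,0],[0,0,0.1,0]]], claw=0)

```text
time_s: 21.5
eef_pos: [527.0, 401.0, 224.4]
tcp_rot: [[0.08, 0.997, -0.0], [0.997, -0.08, -0.0], [-0.0, -0.0, -1.0]]
contact_force: [0.6, 0.5, -0.4]
gripper_width: 85.3
grip_force: 0.0
```

>>> arm_command(steps=[[[0,0,3,0],[0,0,7,0],[0,0,11,0],[0,0,15,0],[-1,-3,18,0.08],[-2,-7,18,0.08],[-3,-11,18,0.08],[-4,-15,18,0.08]]])

```text
time_s: 22.17
eef_pos: [486.4, 250.0, 405.5]
tcp_rot: [[-0.001, 1.0, 0.002], [1.0, 0.001, 0.001], [0.001, 0.002, -1.0]]
contact_force: [0.7, -0.1, 0.4]
gripper_width: 85.2
grip_force: 0.0
```

Run:
```python
from fit import *
S,si=snap('scene','s12')
a,b=fit('shal',[(S,si)],[527.3,400.6,-.08],50); print('locked',a,b)
for z in(45,55): print(z,fit('shal',[(S,si)],[527.3,400.6,-.08],z))
```

```text
locked [ 4.98777062e+02  4.02367436e+02 -6.00476215e-02] -11.644461
45 (array([ 5.00809277e+02,  4.00577526e+02, -5.78042052e-02]), np.float32(-11.572586))
55 (array([ 4.96841531e+02,  4.04049462e+02, -6.02762648e-02]), np.float32(-11.704744))
```

>>> arm_command(steps=[[[-1,-4,0,0],[-2,-8,0,0],[-3,-12,0,0],[-4,-15.5,0,0],[-4.2,-17.5,0,0],[-4.2,-18,0,0],[-4.2,-18,0,0],[-4.2,-18,0,0]]])

```text
time_s: 22.88
eef_pos: [445.2, 71.4, 404.8]
tcp_rot: [[0.001, 1.0, 0.0], [1.0, -0.001, 0.001], [0.001, 0.0, -1.0]]
contact_force: [0.2, -0.3, 0.0]
gripper_width: 85.2
grip_force: 0.0
```

Run:
```python
from fit import *
C,im=snap('wrist','w13');s=bot.get_state();R=np.array(s['tcp_rot']);print(s['time_s'],s['eef_pos'],np.arctan2(R[1,1],R[0,1]))
for q in ['long_stamp','short_stamp']:
    print(q,[(np.round(d["position"],1).tolist(),round(d["p"],2),atz(C,d["position"],0)[0][:2].round(1)) for d in bot.pinpoint('wrist',q) if d["p"]>.15])
# candidate angles
best=[]
for th in np.arange(0,np.pi,np.pi/8):
    p,c=fit('long',[(C,im)],[443,37,th]); best.append((round(float(c),2),p.round(2)))
for b in sorted(best,key=lambda b:b[0])[:4]: print(b)
# handle: dark pixels
q=proj(C,[[443,37,65]])[0].astype(int);print('px',q)
g=im.max(2);x0,y0=q-60
m=(g[max(y0,0):y0+120,max(x0,0):x0+120]<28).astype(np.uint8)
n,l,st,ce=cv2.connectedComponentsWithStats(m)
for i in range(1,n):
    if st[i,4]>40: print(st[i],(ce[i]+[max(x0,0),max(y0,0)]).round(1))
```

```text
22.9333 [445.25972666  71.8712997  404.74074781] 0.0003084941783338584
long_stamp [([283.8, 208.3], 0.76, array([446.6,  32.3]))]
short_stamp [([370.4, 302.6], 0.62, array([ 569.1, -107.5]))]
(-10.58, array([457.87,  27.46,   2.05]))
(-10.58, array([457.89,  27.58,   2.05]))
(-10.58, array([457.85,  27.62,   2.05]))
(-10.58, array([457.83,  27.57,   2.05]))
px [280 222]
[ 52  46  19  23 270] [280.9 219.8]
```

```bash
cat > st.py <<'E'
from fit import *
import pickle
V=[(pickle.load(open('w1.pkl','rb')),cv2.imread('pics/w1.png')),(cam('wrist'),cv2.imread('pics/w13.png'))]
C,im=V[1]
for z in(50,60,66): print(z,atz(C,[(280.9,219.8)],z)[0].round(1))
M['long']=rect(0,0,25,58,18)+rect(0,0,25,58,0)
best=[]
for th in np.arange(0,np.pi,np.pi/12):
  for dx,dy in((0,0),(5,-5),(-5,5)):
    p,c=fit('long',V,[445+dx,34+dy,th]); best.append((round(float(c),2),p.round(2)))
seen=[]
for b in sorted(best,key=lambda b:b[0]):
    if all(np.abs(b[1]-o).max()>1 for o in seen): seen.append(b[1]);print(b)
    if len(seen)>4: break
# colour around: sample HSV of rectified top z=18 view, coarse
T=rectify(C,im,18,400,490,-10,80,1/5.)
h=cv2.cvtColor(T,cv2.COLOR_BGR2HSV)
print('sat');print(h[...,1]);print('val');print(h[...,2]);print('hue');print(h[...,0])
E
python3 st.py
```

```text
50 [443.2  35.2  50. ]
60 [443.2  38.7  60. ]
66 [443.3  40.9  66. ]
(-19.14, array([360.27, -15.74,   2.46]))
(-17.27, array([4.0634e+02, 2.1000e-01, 1.9400e+00]))
(-17.03, array([457.14,  27.75,   2.04]))
(-14.68, array([4.3845e+02, 3.0180e+01, 3.8000e-01]))
(-14.68, array([438.42,  29.92,   3.52]))
sat
[[125 124 132 132 134 132 131 133 132 128 129 131 139 135 134 135 133 135]
 [118 120 126 126 126 127 127 128 128 120 121 123 132 130 132 130 133 134]
 [117 116 129 130 129 128 125 129 130 118 125 121 136 134 135 137 134 134]
 [121 117 121 120 120 120 119 118 119 114 119 119 128 130 131 132 133 133]
 [114 117 115 118 122 117 117 117 119 119 123 130 131 133 135 132 134 134]
 [115 122 118 120 119 117 119 116 115 124 142 153 141 130 130 131 129 130]
 [114 113 117 116 118 119 118 110 123 146 152 144 151 139 126 127 128 126]
 [117 115 118 120 114 117 115 124 146 145 153  98  87 143 141 126 128 127]
 [118 122 117 123 123 118 133 149 151 148  32   0  49  53 138 136 134 134]
 [114 120 123 121 124 137 153 155 117  40  32  70  64  33  82 135 133 136]
 [120 126 125 122 144 149 153 154  94  73  
[... 2567 characters left out ...]
 12   6  18  18  17  17]
 [ 17  18  17  18  17  15  14  15  13  50  80  25 162 170  13  18  17  17]
 [ 17  17  17  17  15  14  14  15  12  15   0   8  30   0  15  18  18  18]
 [ 16  16  17  15  13  15  15  14  14  13  60  60 173  23  18  18  19  19]
 [ 17  16  18  14  13  15  14  14  14  15  17  18  18  18  18  18  18  18]
 [ 16  17  17  16  16  14  14  13  15  17  18  17  18  18  18  18  18  18]
 [ 17  17  18  17  18  16  15  16  17  16  18  19  17  18  18  18  19  18]
 [ 17  18  17  17  17  17  16  16  19  17  17  18  18  19  18  19  19  18]
 [ 18  18  18  17  17  16  18  18  16  18  17  18  18  19  18  18  18  18]
 [ 17  17  17  16  16  17  17  16  17  17  16  18  17  17  18  17  17  17]]
```

```bash
cat > st2.py <<'E'
from fit import *
def basefit(C,im,c0,L=58,W=25,huemax=16,satmin=136,vmax=140,dark=60):
    h=cv2.cvtColor(cv2.GaussianBlur(im,(0,0),.7),cv2.COLOR_BGR2HSV)
    mask=((h[...,0]<=huemax)&(h[...,1]>=satmin)&(h[...,2]<vmax)&(h[...,2]>=dark)).astype(np.uint8)
    ign=cv2.dilate((h[...,2]<dark).astype(np.uint8),np.ones((3,3)))
    roi=np.zeros_like(mask);q=proj(C,[[*c0,9]])[0];cv2.circle(roi,(int(q[0]),int(q[1])),55,1,-1)
    use=(roi==1)&(ign==0); mask=cv2.morphologyEx(mask,cv2.MORPH_OPEN,np.ones((2,2)))
    B=np.array([[sx*W/2,sy*L/2,z] for sx in(-1,1) for sy in(-1,1) for z in(0,18)])
    def cost(p):
        c,s=np.cos(p[2]),np.sin(p[2])
        P=np.c_[B[:,:2]@np.array([[c,s],[-s,c]])+p[:2],B[:,2]]
        hull=cv2.convexHull((proj(C,P)*16).astype(np.int32).reshape(-1,1,2))
        m=np.zeros_like(mask);cv2.fillConvexPoly(m,hull,1,cv2.LINE_8,4)
        a=(m==1)&use;b=(mask==1)&use
        return 1-(a&b).sum()/max(1,(a|b).sum())
    r=[]
    for th in np.arange(0,np.pi,np.pi/8):
        x0=np.array([*c0,th])
        for _ in range(2):
            o=minimize(cost,x0,method='Nelder-Mead',options=dict(initial_simplex=x0+np.vstack([np.zeros(3),np.diag([6,6,.2])])));x0=o.x
        r.append((o.fun,o.x))
    return sorted(r,key=lambda t:t[0])[0]
if __name__=="__main__":
    C=cam('wrist');im=cv2.imread('pics/w13.png')
    print(basefit(C,im,(445,35)),basefit(C,im,(445,35),46),basefit(C,im,(445,35),52),basefit(C,im,(445,35),64))
E
python3 st2.py
```

```text
(np.float64(0.1917443408788282), array([443.1557651 ,  33.35585314,   3.84232564])) (np.float64(0.21299093655589119), array([440.81848214,  36.92238591,   3.80983118])) (np.float64(0.13088235294117645), array([443.92073574,  34.58311745,   0.66496052])) (np.float64(0.28739693757361606), array([445.65332722,  31.12018958,   0.66958184]))
```

The stamp with the black handle (wrist view 281,220) is the long one; the short one is red-brown, at (370,303). Its base length runs at about 0.68+π/2 rad. Grasping it at (443.5, 35).

>>> arm_command(steps=[[[-0.15,-1.5,-3,0],[-0.15,-3.6,-7,0],[-0.15,-3.6,-11,0],[-0.15,-3.6,-15,0],[-0.15,-3.6,-18,0],[-0.15,-3.6,-19.5,0],[-0.15,-3.6,-19.5,0],[-0.15,-3.6,-19.5,0]]])

```text
time_s: 23.7
eef_pos: [443.2, 35.9, 209.1]
tcp_rot: [[-0.001, 1.0, -0.003], [1.0, 0.001, 0.0], [0.0, -0.003, -1.0]]
contact_force: [0.0, -0.5, 0.3]
gripper_width: 85.8
grip_force: 0.0
```

>>> arm_command(steps=[[[0,0,0,0],[0,0,0,0],[0,0,0,0],[0,0,0,0],[0,0,0,0],[0,0,0,0],[0,0,0,0],[0,0,0,0]]], claw=1, force=35)

```text
time_s: 24.37
eef_pos: [444.0, 35.1, 210.6]
tcp_rot: [[0.0, 1.0, 0.001], [1.0, -0.0, -0.0], [-0.0, 0.001, -1.0]]
contact_force: [-1.5, -1.0, 6.5]
gripper_width: 22.8
grip_force: 34.1
```

>>> arm_command(steps=[[[0,0,1,0],[0,0,3,0],[0,0,6,0],[0,0,9.5,0],[0,0,13,0],[0,0,16,0],[0,0,18,0],[0,0,18,0]]])

```text
time_s: 25.03
eef_pos: [444.6, 35.1, 396.0]
tcp_rot: [[0.0, 1.0, 0.009], [1.0, -0.0, -0.0], [-0.0, 0.009, -1.0]]
contact_force: [0.6, -0.0, 0.1]
gripper_width: 22.8
grip_force: 34.4
```

>>> arm_command(steps=[[[0.5,-3.5,0,0],[1.2,-7.5,0,0],[2,-11.5,0,0],[2.8,-15.5,0,0],[3.6,-19.5,0,0],[4.4,-23.5,0,0],[5.2,-26.5,0,0],[5.5,-28,0,0]]])

```text
time_s: 25.7
eef_pos: [498.3, -248.4, 388.8]
tcp_rot: [[0.003, 1.0, -0.001], [1.0, -0.003, -0.0], [-0.0, -0.001, -1.0]]
contact_force: [0.0, 0.5, 0.1]
gripper_width: 22.3
grip_force: 34.4
```

>>> arm_command(steps=[[[0,0,0,0],[0,0,0,0],[0,0,0,0]]])

```text
time_s: 25.95
eef_pos: [498.3, -244.2, 389.1]
tcp_rot: [[-0.0, 1.0, -0.001], [1.0, 0.0, 0.001], [0.001, -0.001, -1.0]]
contact_force: [-0.7, 0.6, -1.3]
gripper_width: 22.7
grip_force: 34.5
```

Run:
```python
from fit import *
C,im=snap('wrist','w14');s=bot.get_state();print(s['time_s'],s['eef_pos'],s['gripper_width'])
S=(cam('scene'),cv2.imread('pics/s12.png')); D=(cam('side'),cv2.imread('pics/side0.png'))
M['mail']+=rect(-5,30,130,94,17)
for nm,v in(('wrist',(C,im)),('scene',S),('side',D)):
    r=[]
    for th in(-.3,-.15,0,.15,.3):
        for dy in(-10,0,10): r.append(fit('mail',[v],[498,-288+dy,th]))
    r.sort(key=lambda t:t[1]); print(nm,r[0][0].round(3),r[0][1],r[1][0].round(3),r[3][0].round(3),r[3][1])
print([ (d['position'],d['p'],atz(C,d['position'],0)) for d in bot.pinpoint('wrist','mailing_tray')][:1])
```

```text
26.0 [ 498.34994486 -243.83639263  389.34458751] 22.761737343227576
wrist [ 4.94896e+02 -2.81081e+02 -9.40000e-02] -9.578586 [ 4.94903e+02 -2.81095e+02 -9.40000e-02] [ 4.94900e+02 -2.81095e+02 -9.40000e-02] -9.578311
scene [ 4.94454e+02 -2.79253e+02 -9.50000e-02] -12.117817 [ 4.94455e+02 -2.79252e+02 -9.60000e-02] [ 4.94496e+02 -2.79092e+02 -9.70000e-02] -12.117554
side [ 4.93974e+02 -2.80896e+02 -9.40000e-02] -11.088887 [ 4.93974e+02 -2.80898e+02 -9.40000e-02] [ 4.93974e+02 -2.80860e+02 -9.50000e-02] -11.088763
[([283.2, 214.2], 0.87, array([[ 498.38824417, -285.78307437,    0.        ]]))]
```

>>> arm_command(steps=[[[-1,-2,0,0.12],[-2,-4.5,-1,0.24],[-3,-7,-3,0.36],[-4.1,-8.8,-6,0.48],[-4.1,-8.8,-9,0.6],[-4.1,-8.8,-12,0.7],[-4.1,-8.8,-14,0.8],[-4.1,-8.8,-15,0.8]]])

```text
time_s: 26.72
eef_pos: [456.5, -330.9, 236.2]
tcp_rot: [[-0.721, 0.693, -0.004], [0.693, 0.721, 0.003], [0.005, -0.0, -1.0]]
contact_force: [-0.7, 0.4, -0.6]
gripper_width: 22.8
grip_force: 34.5
```

>>> arm_command(steps=[[[0,0,0,0],[0,0,0,0],[0,0,0,0],[0,0,0,0]]])

```text
time_s: 27.05
eef_pos: [458.5, -333.3, 242.1]
tcp_rot: [[-0.717, 0.697, 0.003], [0.697, 0.717, -0.003], [-0.004, 0.0, -1.0]]
contact_force: [-0.2, 0.5, 0.2]
gripper_width: 22.6
grip_force: 34.5
```

Run:
```python
from fit import *
s=bot.get_state();R=np.array(s['tcp_rot']);print(s['eef_pos'],np.arctan2(R[1,1],R[0,1]),s['contact_force'],s['gripper_width'])
D,di=snap('side','d15');S,si=snap('scene','s15');C,im=snap('wrist','w15')
z=s['eef_pos'][2]-210.6
# wood-coloured base check in side view: local hue map of expected base
for nm,(c,i) in dict(side=(D,di),wrist=(C,im)).items():
    q=proj(c,[[s['eef_pos'][0],s['eef_pos'][1],z+9]])[0];print(nm,q.round(0))
    h=cv2.cvtColor(i,cv2.COLOR_BGR2HSV);x,y=q.astype(int)
    if 30<x<530 and 20<y<400:
        P=h[y-18:y+18:2,x-36:x+36:3];print(np.where((P[...,0]<=16)&(P[...,1]>120),1,np.where(P[...,2]<45,2,0)))
```

```text
[ 458.46596368 -333.3076626   242.06719615] 0.798960785467776 [-0.23910956  0.52851349  0.23580692] 22.61910116997049
side [334. 337.]
[[2 2 2 0 0 2 2 2 2 2 2 2 2 2 2 0 0 2 2 2 0 0 0 0]
 [2 2 2 2 2 0 2 2 2 0 0 0 2 2 2 0 0 2 2 2 2 0 0 0]
 [2 2 2 2 0 2 2 2 2 2 0 0 2 2 0 2 2 2 2 2 2 0 0 0]
 [2 2 2 2 2 0 2 2 2 2 0 0 2 2 0 2 2 2 2 2 0 0 0 0]
 [0 2 2 2 2 2 2 2 2 2 0 0 2 2 0 1 2 0 0 0 0 0 0 0]
 [0 2 0 0 0 2 2 2 2 2 0 2 2 2 0 1 0 0 0 0 0 0 0 0]
 [0 0 0 0 0 0 0 0 2 2 0 0 0 2 0 1 1 0 0 0 0 0 0 0]
 [0 0 2 0 0 0 0 0 0 1 1 1 2 2 1 1 1 1 0 0 0 0 0 0]
 [0 0 0 0 0 0 2 1 1 1 1 1 1 1 1 1 1 1 0 0 0 2 2 2]
 [0 0 0 0 2 0 0 1 1 1 1 1 1 1 1 1 1 1 0 0 2 2 2 2]
 [0 0 0 0 0 0 0 1 1 1 1 1 1 1 1 1 1 0 0 0 2 2 2 2]
 [0 0 0 0 0 0 0 0 1 1 1 1 1 1 1 1 0 0 0 0 0 2 2 2]
 [0 0 0 0 0 0 0 0 1 1 1 1 1 1 1 2 0 0 0 0 0 0 2 2]
 [0 0 0 0 0 0 0 0 1 1 1 1 1 2 2 2 2 0 0 0 0 0 2 0]
 [0 0 0 0 0 0 0 0 0 1 1 1 2 2 2 2 2 0 0 0 0 0 0 0]
 [0 0 0 0 0 0 0 2 2 1 2 2 2 2 2 2 2 2 0 0 0 0 0 0]
 [0 0 0 0 0 0 0 2 2 2 2 2 2 2 2 2 2 2 0 0 0 0 0 0]
 [0 0 0 0 0 0 0 2 2 2 2 2 2 2 2 2 0 0 0 0 0 0 0 0]]
wrist [282. 246.]
[[1 1 1 1 1 1 1 1 1 1 1 1 1 
[... 190 characters left out ...]
1 1 1 1 1 1 1 1 1 1 1 1 1 0 0 2 0 0]
 [1 1 1 1 1 1 1 1 1 1 1 1 1 1 1 1 1 1 1 0 0 0 0 0]
 [1 1 1 1 1 1 1 1 1 1 1 1 1 1 1 1 1 1 1 1 0 0 2 0]
 [1 1 1 1 1 1 1 1 1 1 1 1 1 1 1 1 1 1 1 1 0 0 0 2]
 [0 1 1 1 1 1 1 1 1 1 1 1 1 1 1 1 1 1 1 1 1 0 2 0]
 [0 1 1 1 1 1 1 1 1 1 1 2 2 2 1 1 1 1 1 1 1 1 0 0]
 [0 0 1 1 1 1 1 1 1 1 2 2 2 2 2 1 1 1 1 1 1 1 0 0]
 [0 0 0 1 1 1 1 1 1 1 2 2 2 2 2 1 1 1 1 1 1 1 1 0]
 [0 0 0 1 1 1 1 1 1 2 2 2 2 2 2 1 1 1 1 1 1 1 1 0]
 [0 0 0 0 0 1 1 1 1 2 2 2 2 2 2 1 1 1 1 1 1 0 0 0]
 [0 0 0 0 0 1 1 1 1 2 2 2 2 2 2 2 1 1 1 1 0 0 0 0]
 [0 0 0 0 0 0 1 1 1 2 2 2 2 2 2 2 1 1 1 1 0 0 0 0]
 [0 0 0 0 0 0 1 1 1 2 2 2 2 2 2 2 1 1 1 1 0 0 0 0]
 [0 0 0 0 0 0 0 1 1 2 2 2 2 2 2 2 0 1 1 1 0 0 0 0]]
```

```bash
sed -i 's/def basefit(C,im,c0,L=58,W=25,/def basefit(C,im,c0,L=58,W=25,z0=0,rr=55,/; s/\[\[\*c0,9\]\]/[[*c0,9+z0]]/; s/,55,1,-1/,rr,1,-1/; s/for z in(0,18)/for z in(z0,z0+18)/' st2.py
python3 - <<'E'
from st2 import *
C=cam('wrist');s=bot.get_state();e=s['eef_pos'];im=cv2.imread('pics/w15.png')
for L in(46,52,58,64): print(L,basefit(C,im,(458,-333),L,z0=e[2]-210.6,rr=120,satmin=120,vmax=256,dark=45))
for d in(0,): 
  p=[494.6,-280.5,-.094]; print(fit('mail',[(C,im)],p))
E
```

```text
46 (np.float64(0.1646464646464646), array([ 453.98325305, -335.00176865,    1.49762683]))
52 (np.float64(0.20860284605433377), array([ 456.96164368, -335.00900217,    1.40691627]))
58 (np.float64(0.24506853895018388), array([ 460.19907466, -338.11684029,    1.2445095 ]))
64 (np.float64(0.26504010695187163), array([ 462.54571177, -339.83786558,    1.20272722]))
(array([ 4.94409579e+02, -2.81255244e+02, -9.93600235e-02]), np.float32(-7.968573))
```

Run:
```python
from st2 import *
s=bot.get_state();e=s['eef_pos']
for n,f in(('side','d15'),('scene','s15')):
    C=cam(n);im=cv2.imread(f'pics/{f}.png')
    for L in(40,46,52,58,64): 
        r=basefit(C,im,(458,-333),L,z0=e[2]-210.6,rr=30,satmin=110,vmax=256,dark=45); print(n,L,round(float(r[0]),3),r[1].round(2))
# the short stamp in the same way, untouched, wrist0
C=cam('scene');im=cv2.imread('pics/scene0.png')
for L in(40,46,52,58): r=basefit(C,im,(568,-105),L,rr=30,vmax=256,satmin=110,dark=45);print('red',L,round(float(r[0]),3),r[1].round(2))
C=cam('scene');im=cv2.imread('pics/s12.png')
for L in(40,46,52,58,64): r=basefit(C,im,(444,35),L,rr=30,vmax=256,satmin=136,dark=45);print('black',L,round(float(r[0]),3),r[1].round(2))
```

```text
side 40 0.234 [ 455.08 -335.41    1.57]
side 46 0.162 [ 455.67 -338.68    1.21]
side 52 0.105 [ 458.97 -334.93    1.6 ]
side 58 0.163 [ 461.76 -333.5     1.67]
side 64 0.218 [ 457.03 -334.1     1.69]
scene 40 0.172 [ 452.54 -332.16    1.25]
scene 46 0.121 [ 454.16 -332.83    1.4 ]
scene 52 0.113 [ 452.68 -326.47    1.77]
scene 58 0.183 [ 452.85 -323.52    1.8 ]
scene 64 0.261 [ 454.87 -325.26    1.77]
red 40 0.417 [ 562.4  -102.38    3.47]
red 46 0.384 [ 5.6625e+02 -1.0830e+02  3.4000e-01]
red 52 0.346 [ 5.6574e+02 -1.0560e+02  3.3000e-01]
red 58 0.318 [ 5.6733e+02 -1.1012e+02  3.8000e-01]
black 40 0.228 [437.86  37.     0.63]
black 46 0.236 [439.46  34.9    0.61]
black 52 0.252 [440.92  32.27   0.63]
black 58 0.257 [443.07  29.56   0.62]
black 64 0.282 [443.78  26.58   0.62]
```

The base centre sits within about 2 mm of the pocket centre and is aligned with it. Lowering.

>>> arm_command(steps=[[[0,0,-0.7,0],[0,0,-1.4,0],[0,0,-1.8,0],[0,0,-1.8,0],[0,0,-1.8,0]]])

```text
time_s: 27.62
eef_pos: [457.2, -332.6, 220.7]
tcp_rot: [[-0.717, 0.697, -0.001], [0.697, 0.717, 0.001], [0.002, -0.0, -1.0]]
contact_force: [-0.4, 0.1, -0.8]
gripper_width: 22.7
grip_force: 34.5
```

>>> arm_command(steps=[[[0,0,-0.3,0],[0,0,-0.6,0],[0,0,-0.6,0],[0,0,-0.6,0]]])

```text
time_s: 27.95
eef_pos: [457.5, -332.8, 215.5]
tcp_rot: [[-0.717, 0.697, -0.0], [0.697, 0.717, 0.0], [0.0, 0.0, -1.0]]
contact_force: [0.5, 0.6, -0.1]
gripper_width: 22.7
grip_force: 34.5
```

>>> arm_command(steps=[[[0,0,-0.1,0],[0,0,-0.1,0],[0,0,-0.1,0]]])

```text
time_s: 28.2
eef_pos: [457.6, -332.9, 214.8]
tcp_rot: [[-0.717, 0.697, 0.0], [0.697, 0.717, -0.0], [-0.0, -0.0, -1.0]]
contact_force: [-0.8, 0.3, -0.5]
gripper_width: 23.0
grip_force: 34.5
```

>>> arm_command(steps=[[[0,0,0,0],[0,0,0,0],[0,0,0,0],[0,0,0,0],[0,0,0,0]]], claw=0)

```text
time_s: 28.62
eef_pos: [457.5, -332.9, 214.7]
tcp_rot: [[-0.717, 0.697, 0.0], [0.697, 0.717, -0.0], [-0.0, 0.0, -1.0]]
contact_force: [-0.3, -0.3, 0.4]
gripper_width: 81.2
grip_force: 0.0
```

>>> arm_command(steps=[[[0,0,3,0],[0,0,7,-0.12],[0,0,11,-0.24],[0,0,15,-0.36],[0,2,18,-0.48],[0,5,19,-0.6],[0,9,19,-0.72],[0,13,19,-0.8]]])

```text
time_s: 29.28
eef_pos: [457.4, -202.2, 406.4]
tcp_rot: [[0.008, 1.0, 0.003], [1.0, -0.008, -0.002], [-0.001, 0.003, -1.0]]
contact_force: [1.5, -0.2, -0.9]
gripper_width: 85.1
grip_force: 0.0
```

>>> arm_command(steps=[[[-0.5,3,0,0],[-1.2,6,0,0],[-1.8,9.5,0,0],[-1.8,12.8,0,0],[-1.8,12.8,0,0],[-1.8,12.8,0,0],[-1.8,12.8,0,0]]])

```text
time_s: 29.87
eef_pos: [439.6, -74.9, 404.9]
tcp_rot: [[-0.001, 1.0, 0.0], [1.0, 0.001, -0.001], [-0.001, 0.0, -1.0]]
contact_force: [-0.5, -1.7, 0.6]
gripper_width: 85.3
grip_force: 0.0
```

Run:
```python
from st2 import *
C,im=snap('wrist','w16');s=bot.get_state();print(s['time_s'],s['eef_pos'])
for n in('scene','side'): snap(n,n[0]+'16' if n=='scene' else 'd16')
print([(d['position'],round(d['p'],2),atz(C,d['position'],0)[0].round(1)) for d in bot.pinpoint('wrist','glue_stick')][:3])
# blue cap segmentation: cap top disc at z=86
h=cv2.cvtColor(im,cv2.COLOR_BGR2HSV)
m=((abs(h[...,0].astype(int)-112)<14)&(h[...,1]>140)&(h[...,2]>60)).astype(np.uint8)
n,l,st,ce=cv2.connectedComponentsWithStats(m)
for i in range(1,n):
    if st[i,4]>60: print(st[i],ce[i].round(1),atz(C,[ce[i]],80)[0].round(1))
print(proj(C,[[438,-107,86],[438,-107,55],[438,-107,0]]).round(0))
for nm in('scene','side'):
    c=cam(nm); print(nm,[(d['position'],round(d['p'],2),atz(c,d['position'],4)[0].round(1)) for q in('long_stamp','short_stamp') for d in bot.pinpoint(nm,q)][:5])
```

```text
29.9167 [439.6025141  -75.41036388 404.79526454]
[([281.1, 201.6], 0.68, array([ 437.6, -105.6,    0. ]))]
[273 208  22  27 489] [283.6 221.3] [ 440.7 -103.2   80. ]
[543 240  17 102 491] [551.8 303.5] [ 738.1 -199.5   80. ]
[[281. 227.]
 [281. 217.]
 [281. 203.]]
scene [([418.2, 162.4], 0.51, array([ 452.1, -332. ,    4. ])), ([344.9, 183.2], 0.77, array([566.6, -95.1,   4. ]))]
side [([332.9, 352.4], 0.67, array([ 456.5, -336.3,    4. ])), ([313.7, 277.2], 0.54, array([ 560.6, -107.6,    4. ]))]
```

Stamp stands at about (456,-334), in its pocket. Now the glue stick at (438.5,-105.5).

>>> arm_command(steps=[[[-0.1,-1.5,-3,0],[-0.1,-3,-7,0],[-0.1,-3,-11,0],[-0.1,-3,-15,0],[-0.1,-3,-18,0],[-0.1,-3,-19,0],[-0.1,-3,-19,0],[-0.1,-3,-19,0]]])

```text
time_s: 30.93
eef_pos: [439.0, -105.1, 215.6]
tcp_rot: [[0.0, 1.0, 0.0], [1.0, -0.0, -0.0], [-0.0, 0.0, -1.0]]
contact_force: [0.1, 0.5, 0.7]
gripper_width: 85.6
grip_force: 0.0
```

>>> arm_command(steps=[[[0,0,0,0],[0,0,0,0],[0,0,0,0],[0,0,0,0],[0,0,0,0],[0,0,0,0],[0,0,0,0],[0,0,0,0]]], claw=1, force=30)

```text
time_s: 31.6
eef_pos: [439.1, -105.0, 215.6]
tcp_rot: [[-0.0, 1.0, 0.002], [1.0, 0.0, -0.001], [-0.001, 0.002, -1.0]]
contact_force: [-0.2, 0.7, 6.0]
gripper_width: 25.0
grip_force: 29.3
```

>>> arm_command(steps=[[[0,0,1,0],[0,0,3,0],[0,0,6,0],[0,0,9,0],[0,0,11,0],[0,0,11,0]]])

```text
time_s: 32.1
eef_pos: [439.9, -105.4, 330.5]
tcp_rot: [[-0.0, 1.0, 0.007], [1.0, 0.0, -0.003], [-0.003, 0.007, -1.0]]
contact_force: [0.8, -0.5, -0.3]
gripper_width: 24.6
grip_force: 29.5
```

Run:
```python
from st2 import *
s=bot.get_state();print(s['eef_pos'],s['contact_force'])
for n in('scene','side','wrist'):
    C,im=snap(n,'g_'+n); z=s['eef_pos'][2]-215
    print(n,[(np.round(d['position'],1),round(d['p'],2),atz(C,d['position'],z)[0].round(1)) for d in bot.pinpoint(n,'glue_stick')][:2])
```

```text
[ 439.94355656 -105.36775243  330.45063603] [ 0.84107856 -0.53190715 -0.32356901]
scene [(array([387.9, 177.9]), 0.52, array([439.4, -95.7, 115.5]))]
side [(array([273.7, 253. ]), 0.77, array([ 441.4, -120.6,  115.5]))]
wrist [(array([283.1, 237.6]), 0.67, array([ 438.2, -101.4,  115.5]))]
```

>>> arm_command(steps=[[[1,-3,0,0],[2.5,-6.8,0,0],[4,-10.6,0,0],[5.5,-14.4,0,0],[7,-18,0,0],[8.5,-21,0,0],[9.5,-23.5,0,0],[9.5,-23.5,0,0]]])

```text
time_s: 33.07
eef_pos: [533.7, -344.0, 322.3]
tcp_rot: [[0.003, 1.0, -0.002], [1.0, -0.003, 0.0], [0.0, -0.002, -1.0]]
contact_force: [1.1, -0.6, -1.6]
gripper_width: 24.8
grip_force: 29.6
```

>>> arm_command(steps=[[[0,0,-2,0],[0,0,-5,0],[0,0,-7,0],[0,0,-8,0],[0,0,-8,0],[0,0,-8,0],[0,0,-8,0]]])

```text
time_s: 33.65
eef_pos: [534.1, -340.1, 246.3]
tcp_rot: [[-0.0, 1.0, 0.002], [1.0, 0.0, -0.001], [-0.001, 0.002, -1.0]]
contact_force: [0.5, -0.4, 0.5]
gripper_width: 24.6
grip_force: 29.6
```

Run:
```python
from st2 import *
s=bot.get_state();e=np.array(s['eef_pos']);print(e,s['contact_force'])
z=e[2]-215.6
for n in('scene','side','wrist'):
    C,im=snap(n,'h_'+n)
    print(n,[(np.round(d['position'],1),round(d['p'],2),atz(C,d['position'],z)[0].round(1)) for d in bot.pinpoint(n,'glue_stick')][:2], 'target px',proj(C,[[534.1,-340.5,z]])[0].round(1))
```

```text
[ 534.07567153 -340.09219673  246.26247612] [ 0.49472802 -0.41478269  0.46251272]
scene [(array([399.5, 144.6]), 0.47, array([ 530.2, -333.2,   30.7]))] target px [399.7 143. ]
side [(array([370.9, 333.4]), 0.88, array([ 534.8, -351.3,   30.7]))] target px [367.2 330.2]
wrist [(array([284.6, 238.7]), 0.6, array([ 536.1, -341.4,   30.7]))] target px [281.5 237.4]
```

>>> arm_command(steps=[[[0,0,-0.6,0],[0,0,-1.2,0],[0,0,-1.6,0],[0,0,-1.6,0],[0,0,-1.6,0]]])

```text
time_s: 34.37
eef_pos: [533.2, -339.6, 227.7]
tcp_rot: [[0.0, 1.0, -0.001], [1.0, -0.0, 0.001], [0.001, -0.001, -1.0]]
contact_force: [0.5, 0.9, -0.7]
gripper_width: 24.7
grip_force: 29.6
```

>>> arm_command(steps=[[[0,0,-0.4,0],[0,0,-0.8,0],[0,0,-0.9,0],[0,0,-0.9,0]]])

```text
time_s: 34.7
eef_pos: [533.6, -340.0, 219.7]
tcp_rot: [[0.0, 1.0, 0.0], [1.0, -0.0, -0.0], [-0.0, 0.0, -1.0]]
contact_force: [1.3, 0.1, -0.2]
gripper_width: 24.7
grip_force: 29.6
```

In the pocket. I'll release with a partial opening, since the stamp handle stands next to the fingers, then rise and check all the kits.

>>> arm_command(steps=[[[0,0,0,0],[0,0,0,0],[0,0,0,0],[0,0,0,0]]], claw=0.45)

```text
time_s: 35.03
eef_pos: [533.5, -339.9, 219.6]
tcp_rot: [[0.0, 1.0, -0.0], [1.0, -0.0, 0.0], [0.0, -0.0, -1.0]]
contact_force: [0.1, 0.3, 0.8]
gripper_width: 47.0
grip_force: 0.0
```

>>> arm_command(steps=[[[0,0,2,0],[0,0,5,0],[0,0,9,0],[0,0,13,0],[0,2,17,0],[0,5,18.5,0],[0,8,18.5,0],[0,8,18.5,0]]])

```text
time_s: 35.7
eef_pos: [534.3, -256.1, 407.6]
tcp_rot: [[-0.003, 1.0, 0.004], [1.0, 0.003, -0.0], [-0.0, 0.004, -1.0]]
contact_force: [-0.5, 0.8, -0.3]
gripper_width: 47.0
grip_force: 0.0
```

Run:
```python
from st2 import *
s=bot.get_state();print(s['time_s'],s['eef_pos'],s['gripper_width'])
for n in('scene','side','wrist'):
    C,im=snap(n,'f_'+n)
    for q,z in(('glue_stick',4),('long_stamp',4),('short_stamp',0),('shallow_box',50),('deep_box',4),('stapler',4)):
        print(n,q,[(np.round(d['position'],0).tolist(),round(d['p'],2),atz(C,d['position'],z)[0][:2].round(0).tolist()) for d in bot.pinpoint(n,q) if d['p']>.2][:3])
```

```text
35.7 [ 534.30045021 -256.07192229  407.55781968] 46.991962369453965
scene glue_stick [([396.0, 150.0], 0.73, [537.0, -333.0])]
scene long_stamp [([418.0, 158.0], 0.61, [462.0, -348.0])]
scene short_stamp [([347.0, 185.0], 0.47, [559.0, -98.0])]
scene shallow_box [([231.0, 289.0], 0.74, [527.0, 399.0])]
scene deep_box [([232.0, 301.0], 0.63, [523.0, 404.0]), ([227.0, 201.0], 0.63, [771.0, 197.0]), ([152.0, 322.0], 0.59, [618.0, 570.0])]
scene stapler [([259.0, 277.0], 0.86, [524.0, 311.0]), ([399.0, 151.0], 0.71, [527.0, -334.0])]
side glue_stick [([366.0, 340.0], 0.85, [537.0, -339.0])]
side long_stamp [([329.0, 353.0], 0.96, [450.0, -334.0]), ([222.0, 198.0], 0.54, [536.0, 406.0])]
side short_stamp [([314.0, 276.0], 0.58, [569.0, -98.0])]
side shallow_box [([219.0, 188.0], 0.87, [522.0, 388.0])]
side deep_box [([222.0, 177.0], 0.85, [605.0, 568.0]), ([324.0, 213.0], 0.69, [776.0, 164.0]), ([220.0, 198.0], 0.62, [532.0, 410.0])]
side stapler [([222.0, 213.0], 0.96, [495.0, 309.0])]
wrist glue_stick [([281.0, 241.0], 0.88, [531.0, -343.0])]
wrist long_stamp [([225.0, 237.0], 0.97, [458.0, -338.0])]
wrist short_stamp [([314.0, 38.0], 0.58, [567.0, -106.0])]
wrist shallow_box []
wrist deep_box []
wrist stapler []
```

```bash
python3 -c "
from bench import bot
print(bot.finish_job())"
```

```text
the job is handed in; nothing more can be done
None
```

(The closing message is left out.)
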